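# Move the condiments from the tray to the table caddy, keeping their order

### The job

Move the four condiments (pepper mill, oil bottle, sugar pot, salt shaker) from the steel tray to the wooden caddy, each standing upright in the middle of its own cork place, in the same order counted from the knob: what stood next to the tray's knob must stand next to the caddy's knob, and so on to the far end. Set each one down gently without dropping it, and never let one tip over.

Things in the scene. Friction and masses are not known exactly. Their poses are not given: they have to be found in the camera images.
- tray: Full steel tray where the things stand in a row at first. Board 100 x 330 x 14 mm (its x, y, z), rims 8 mm higher on both long sides, upright knob 52 mm tall, 32 mm across, on one end. Fixed. Origin: on the table below the middle of its four places; y along the row towards the knob. Places at y = -105, -35, 35, 105 mm, knob at y = 168 mm. Cork tops 16 mm above the table.
- caddy: Empty wooden caddy, where the things shall go. Board 100 x 330 x 14 mm (its x, y, z), rims 8 mm higher on both long sides, upright knob 52 mm tall, 32 mm across, on one end. Fixed. Origin: on the table below the middle of its four places; y along the row towards the knob. Places at y = -105, -35, 35, 105 mm, knob at y = 168 mm. Each place a cork disc 62 mm across, its top 16 mm above the table.
- mill: pepper mill: turned dark wood, 141 mm tall with its little steel ball, foot 52 mm across, straight stem 38 mm across from 45 to 106 mm above its underside, head 46 mm across above that. 0.22 kg (may vary by a third). Round and upright at the start; origin: centre of its underside, z up its axis.
- bottle: oil bottle: white ceramic with cork stopper, 134 mm tall, body 54 mm across up to 60 mm above its underside, shoulder up to 78 mm, straight neck 26 mm across from 78 to 122 mm. 0.3 kg (may vary by a third). Round and upright at the start; origin: centre of its underside, z up its axis.
- sugar: sugar pot: squat white ceramic cylinder 56 mm across with a wooden lid (fixed on) and small ball knob, straight side from 6 to 70 mm above its underside, 84 mm tall with the knob. 0.3 kg (may vary by a third). Round and upright at the start; origin: centre of its underside, z up its axis.
- shaker: salt shaker: small plain steel cylinder 40 mm across, straight side up to 60 mm above its underside, domed top, 72 mm tall. 0.12 kg (may vary by a third). Round and upright at the start; origin: centre of its underside, z up its axis.
- pad_mill: thin round cork pad, 62 mm across and 2 mm thick, fixed on the steel tray under the pepper mill at the start; it stays behind and so shows where in the row the pepper mill stood. Origin: centre of its underside; its x and y axes are those of the tray.
- pad_bottle: thin round cork pad, 62 mm across and 2 mm thick, fixed on the steel tray under the oil bottle at the start; it stays behind and so shows where in the row the oil bottle stood. Origin: centre of its underside; its x and y axes are those of the tray.
- pad_sugar: thin round cork pad, 62 mm across and 2 mm thick, fixed on the steel tray under the sugar pot at the start; it stays behind and so shows where in the row the sugar pot stood. Origin: centre of its underside; its x and y axes are those of the tray.
- pad_shaker: thin round cork pad, 62 mm across and 2 mm thick, fixed on the steel tray under the salt shaker at the start; it stays behind and so shows where in the row the salt shaker stood. Origin: centre of its underside; its x and y axes are those of the tray.
Not all that is in view belongs to the job. What is shaped like the bottle but blue is not meant. Leave any pink look-alike of the sugar alone.

How it is judged (in metres and radians):
At the end, for the whole second after the job is handed in: Each thing stands on the caddy in the place, counted from the knob, that it had on the tray: within 12 mm of its middle along and across, underside within 6 mm of the cork, within 0.12 rad of upright, at rest (under 0.02 m/s), not touched by the fingers (((y of pad_mill in the frame of tray between -0.125 and -0.085 m and y of mill in the frame of caddy between -0.117 and -0.093 m) or (y of pad_mill in the frame of tray between -0.055 and -0.015 m and y of mill in the frame of caddy between -0.047 and -0.023 m) or (y of pad_mill in the frame of tray between 0.015 and 0.055 m and y of mill in the frame of caddy between 0.023 and 0.047 m) or (y of pad_mill in the frame of tray between 0.085 and 0.125 m and y of mill in the frame of caddy between 0.093 and 0.117 m)) and x of mill in the frame of caddy between -0.012 and 0.012 m and z of mill in the frame of caddy between 0.01 and 0.022 m and angle between each of mill, bottle, sugar, shaker's own z axis and vertical below 0.12 rad and linear speed of each of mill, bottle, sugar, shaker below 0.02 m/s and contact force between each of mill, bottle, sugar, shaker and the fingers below 0.1 N and ((y of pad_bottle in the frame of tray between -0.125 and -0.085 m and y of bottle in the frame of caddy between -0.117 and -0.093 m) or (y of pad_bottle in the frame of tray between -0.055 and -0.015 m and y of bottle in the frame of caddy between -0.047 and -0.023 m) or (y of pad_bottle in the frame of tray between 0.015 and 0.055 m and y of bottle in the frame of caddy between 0.023 and 0.047 m) or (y of pad_bottle in the frame of tray between 0.085 and 0.125 m and y of bottle in the frame of caddy between 0.093 and 0.117 m)) and x of bottle in the frame of caddy between -0.012 and 0.012 m and z of bottle in the frame of caddy between 0.01 and 0.022 m and ((y of pad_sugar in the frame of tray between -0.125 and -0.085 m and y of sugar in the frame of caddy between -0.117 and -0.093 m) or (y of pad_sugar in the frame of tray between -0.055 and -0.015 m and y of sugar in the frame of caddy between -0.047 and -0.023 m) or (y of pad_sugar in the frame of tray between 0.015 and 0.055 m and y of sugar in the frame of caddy between 0.023 and 0.047 m) or (y of pad_sugar in the frame of tray between 0.085 and 0.125 m and y of sugar in the frame of caddy between 0.093 and 0.117 m)) and x of sugar in the frame of caddy between -0.012 and 0.012 m and z of sugar in the frame of caddy between 0.01 and 0.022 m and ((y of pad_shaker in the frame of tray between -0.125 and -0.085 m and y of shaker in the frame of caddy between -0.117 and -0.093 m) or (y of pad_shaker in the frame of tray between -0.055 and -0.015 m and y of shaker in the frame of caddy between -0.047 and -0.023 m) or (y of pad_shaker in the frame of tray between 0.015 and 0.055 m and y of shaker in the frame of caddy between 0.023 and 0.047 m) or (y of pad_shaker in the frame of tray between 0.085 and 0.125 m and y of shaker in the frame of caddy between 0.093 and 0.117 m)) and x of shaker in the frame of caddy between -0.012 and 0.012 m and z of shaker in the frame of caddy between 0.01 and 0.022 m).
It fails at once if a condiment tips over (more than 0.6 rad) (angle between any of mill, bottle, sugar, shaker's own z axis and vertical above 0.6 rad).
It fails at once if a condiment is slammed onto the caddy (over 60 N) (contact force between any of mill, bottle, sugar, shaker and caddy above 60 N).
It fails at once if a condiment is let fall: faster than 0.55 m/s (a drop of about 15 mm) while out of the fingers ((linear speed of mill above 0.55 m/s and contact force between mill and the fingers below 0.1 N) or (linear speed of bottle above 0.55 m/s and contact force between bottle and the fingers below 0.1 N) or (linear speed of sugar above 0.55 m/s and contact force between sugar and the fingers below 0.1 N) or (linear speed of shaker above 0.55 m/s and contact force between shaker and the fingers below 0.1 N)).
It also fails if it takes over 112 s, if anything falls off the work surface, if the arm or the gripper's body presses on something with over 40 N, if the wrist force passes 120 N, or if a joint passes its speed limit or range.

### The arm

A 6-joint arm with a two-finger parallel gripper is mounted at the origin on the work surface. World frame = base frame: x ahead of the robot, y to its left, z up, the work surface at z = 0. Lengths are in mm, angles in degrees, forces in N, time in s.
With the tool pointing down it reaches from about 300 to 750 mm from the base axis. Payload 8.5 kg.
Tool frame: the origin (TCP) lies on the mounting face of the last link; the fingertips stand 173 mm ahead of it and the grasp point (between the pads) lies 155 mm ahead of it; z points along the fingers, x is the direction in which the jaws open and shut, and the axes are right-handed (so a half turn about z gives the same grasp; the last joint's range is limited). The gripper opens to 85 mm and grips with 20 to 120 N. Pads are 22 mm wide; open, the fingers measure 114 mm over their backs; the gripper's body (76 mm by 85 mm) begins 54 mm behind the grasp point. The pads swing forward as they close: fully open they stand 13 mm farther back than shut.
Start: joints at [-80.518, 21.807, 74.336, -0, 83.858, -12.336], TCP at [204.408, -510.587, 404.722] pointing down, gripper open.
Joint ranges: [-178.18, 178.18], [-50.72, 133.34], [12.68, 142.11], [-81.47, 261.47], [9.98, 163.14], [-165.26, 165.26]. Speed limits (degrees/s): [136.94, 136.94, 180, 180, 180, 180].

### API

Orientations are given as [roll, pitch, yaw] about the fixed x, y, z axes, in that order (R = Rz(yaw) Ry(pitch) Rx(roll)).
In Python, from cell import monitor, optics, r, finder gives the robot as it stands.
- The arm moves only by the tool apply_moves, never from a script. Its argument "rows" is a list of rows, each a list of 6 numbers: the shift along the tool's x, y, z in cm, then the turn, a rotation vector about the tool's x, y, z in degrees. A call has 1 to 10 rows; each row shifts and turns the commanded pose from where the row before left it, along the tool's axes as they then stand; what a row does not reach is not made up. A row lasts 1/12 s, in which the tool goes at most 41.7 mm and 7.16 degrees, less where a joint would pass 70% of its speed; a pose out of reach is approached as far as the arm can. A call is refused whole if a number of a shift passes 4.17 or a number of a turn 7.16, either way. A call with a gripper value outside its range is refused whole. "hand" is the opening in per cent of the stroke, from 0 (shut) to 100 (fully open), set as the call begins (left out, the last holds). The fingers move at their own pace and stop on an object; "squeeze" is the grip in N (left out, the last holds). Time passes only in rows, so rows that do not move let the fingers close. It gives the time, the measured TCP pose, the force and the opening at its end, in the units of the state.
- monitor.read_state(): the state, without advancing time (a new reading comes with each control period).
- optics.get_image(name): name is "scene" or "top" or "wrist"; returns a dict with "pixels" (400x640x3 uint8, blue, green, red), "range_z" (400x640 float32, mm along the optical axis (not along the pixel's ray), 0 where there is no reading), "fov_y" (degrees; the focal length in pixels is half the picture's height over the tangent of half this angle, whatever the lens; pixels are square), "cx", "cy" (the principal point, pixels), "origin" and "orientation" of the camera in the world. Camera axes: x right, y down, z forward; pixel columns grow to the right and rows downward; lengths in mm; the calibration is good to about 2 mm. A picture is of the moment at which its call begins.
- r.sign_off(): hands the job in, once; it reports no verdict.
Trained networks look in a picture, given as the dict that the camera call returned (one of the last four; its "shot" number tells which), for a name from the list of things; names that differ only in an ending like _2 or _b are one class to them, and where a whole thing is asked for, a point or a joint stands for the part that bears it (a point fixed in the world has none). Each returns a list of dicts, best first, with "confidence" (0 to 1); they miss things now and then, are a little off and sometimes report something else, mostly with a low value. They report only what shows in the picture. A call takes as long as a camera call. They do not tell look-alikes from the thing itself.
- finder.recognise(target, picture): "point" ([x, y, z] in mm, in world coordinates, good to about 4 mm: the middle of the surface that is visible of it).
- finder.trace(target, picture): "region" (400x640 bool, what is visible of it).
The state is a dict: "t": time; "joints": joint angles; "joint_velocities": joint speeds; "joint_torque": joint torques, N m; "tcp_pos": TCP position; "ee_rot": TCP orientation; "ft_force": force on the tool from outside, world axes, zero at the start; "ft_torque": the same for the moment, N m; "opening": finger opening in mm.
Only numpy, scipy, OpenCV 4.12 (cv2) and the standard library are available. Lean on these libraries where they do the work, as an engineer would, in place of code of your own. Each camera call takes 0.05 s, during which the arm holds its last target.

## Working session

There is one attempt and no reset: what is moved stays moved. The work goes in short steps, Python scripts to look and compute and a tool call to move; the robot and the scene stay as the last step left them, time stands still between calls to the robot, and variables do not carry over. Pictures are saved under pics/ and viewed, and the job is handed in when it is done.

Besides the shell and the picture viewer there is one more tool, called after "Request:" as name([rows], argument=value, ...), one row to a line, values as JSON. apply_moves: Moves the arm, as the interface text tells. Its arguments: {"type":"object","properties":{"rows":{"type":"array"},"hand":{"type":"number"},"squeeze":{"type":"number"}},"required":["rows"]}

```bash
mkdir -p pics; ls; python3 - <<'E'
from cell import monitor, optics, r, finder
import cv2,numpy as np
s=monitor.read_state(); print(s)
for n in ["scene","top","wrist"]:
    p=optics.get_image(n); cv2.imwrite(f"pics/{n}0.png",p["pixels"]); print(n,p["fov_y"],p["cx"],p["cy"],p["origin"],p["orientation"])
E
```

```text
pics
{'t': 0.0, 'joints': array([-8.05188546e+01,  2.18419910e+01,  7.43878466e+01,  2.54191055e-04,
        8.38567070e+01, -1.23379679e+01]), 'joint_velocities': array([-0.08004074, -0.012912  ,  0.01922625,  0.00413031,  0.09927426,
       -0.0059844 ]), 'joint_torque': array([ 2.54588937e-03, -4.48460519e+01, -2.31274438e+01, -2.85973528e-05,
        4.80211238e-03, -2.54265665e-06]), 'tcp_pos': array([ 204.39294501, -510.55724002,  404.08399099]), 'ee_rot': array([-1.79981260e+02,  8.44917372e-02, -6.81809003e+01]), 'ft_force': array([-0.29660001,  0.27822727,  1.24272578]), 'ft_torque': array([-0.06794305, -0.00410633, -0.00669314]), 'opening': 85.37947380509944}
scene 47.20642001786493 310.7377315948233 204.78636915563766 [879.12522699 486.23357647 942.78144245] [-147.90280193    0.18076996  141.49354253]
top 48.702843614049115 317.50770299429655 197.7453466863269 [ 335.54547355   20.76020501 1200.00397646] [-170.78913412   -0.19014951  -90.57321073]
wrist 70.10236580006696 319.86659681257834 195.87190883577796 [ 268.71067519 -484.54087665  373.77730686] [ 1.63973490e+02  9.74156580e-02 -6.81866041e+01]
```

View pics/scene0.png

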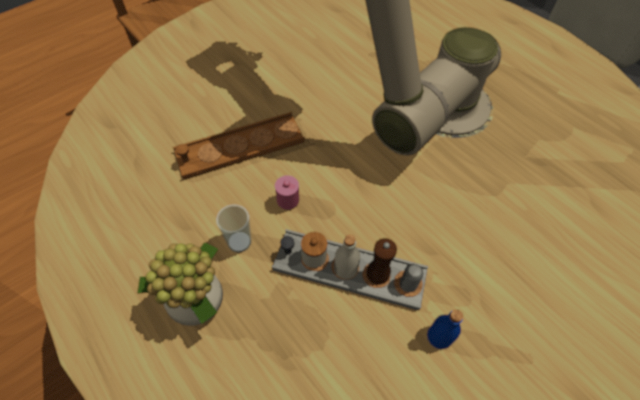

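View pics/top0.png

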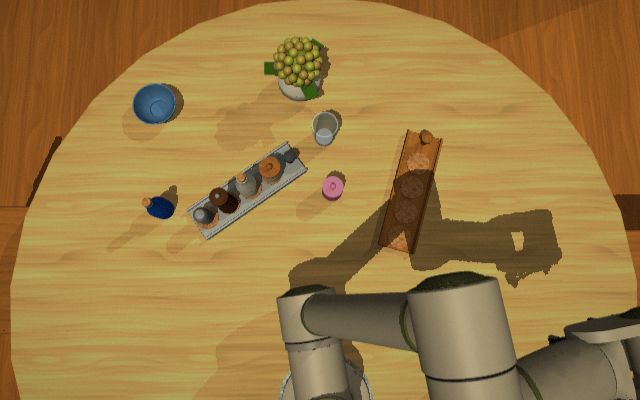

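View pics/wrist0.png

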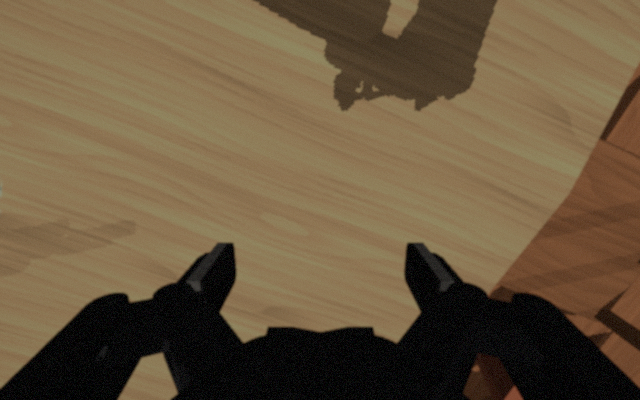

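Row from the tray's knob (top 290,155): sugar (269,167), bottle (246,183), mill (224,200), shaker (205,215). The caddy's knob is at (426,137). Next I'll measure poses with the networks and depth.

```bash
cat > h.py <<'E'
from cell import monitor, optics, r, finder
import cv2,numpy as np
from scipy.spatial.transform import Rotation as Ro
def cloud(p,mask=None):
    Z=p["range_z"]; h,w=Z.shape; f=h/2/np.tan(np.radians(p["fov_y"]/2))
    v,u=np.mgrid[:h,:w]
    P=np.stack([(u-p["cx"])/f*Z,(v-p["cy"])/f*Z,Z],-1)
    R=Ro.from_euler("xyz",p["orientation"],degrees=True).as_matrix()
    W=P@R.T+p["origin"]
    return W
E
python3 - <<'E'
from h import *
np.set_printoptions(precision=1,suppress=True)
for n in ["top","scene"]:
    p=optics.get_image(n); W=cloud(p)
    Z=p["range_z"]; 
    for o in ["tray","caddy","mill","bottle","sugar","shaker"]:
        rec=finder.recognise(o,p); tr=finder.trace(o,p)
        print(n,o,[(np.round(x["point"]),round(x["confidence"],2)) for x in rec])
        for t in tr[:3]:
            m=t["region"]&(Z>0); w=W[m]
            if len(w)<5: continue
            print("   trace",round(t["confidence"],2),m.sum(),np.argwhere(m).mean(0)[::-1],np.median(w,0),w.min(0),w.max(0))
        if tr: np.save(f"{n}_{o}.npy",W[tr[0]["region"]&(Z>0)])
    np.save(n+"_W.npy",W)
E
```

```text
top tray [(array([562., 185.,  20.]), 0.75)]
   trace 0.77 2416 [253.6 189.3] [554.6 182.1  13.8] [423.2  48.3  -4.9] [681.1 372.4 140.9]
top caddy [(array([ 542., -236.,   16.]), 0.76), (array([472., 310.,  82.]), 0.23)]
   trace 0.68 4529 [410.1 191.7] [ 541.4 -237.8   14.8] [ 375.9 -331.1   -7.2] [ 718.5 -145.2   70.8]
top mill [(array([508., 249., 142.]), 0.8)]
   trace 0.92 573 [223.1 200. ] [508.2 251.1 130.3] [487.9 230.2  -3.7] [565.7 311.4 157.4]
top bottle [(array([499., 422.,  71.]), 0.92), (array([509., 249., 141.]), 0.66)]
   trace 0.75 453 [246.5 184.3] [550.6 195.3  83.1] [532.7 175.2  11. ] [587.  239.9 154.1]
   trace 0.7 594 [158.5 206.7] [498.4 424.4  63.6] [474.7 407.3  -9.2] [539.7 500.3 136.7]
top sugar [(array([593., 136.,  82.]), 0.77), (array([544., -19.,  71.]), 0.66)]
   trace 0.93 463 [270.1 168.8] [593.1 137.2  84.4] [570.8 111.5  12.6] [629.4 175.2 101.1]
   trace 0.7 442 [332.  187.5] [545.3 -22.7  68.7] [521.2 -56.3  -7. ] [594.4   3.2  86.7]
top shaker [(array([507., 251., 136.]), 0.72)]
scene tray [(array([574., 212.,  14.]), 0.82)]
   trace 0.64 431
[... 721 characters left out ...]
2.1 462.9 136.8]
   trace 0.67 924 [347.  257.6] [569.8 212.4  80.7] [484.9 139.4  -3.4] [588.4 231.8 152.6]
   trace 0.15 779 [313.6 249.3] [607.1 149.7  84. ] [574.6 114.   12.3] [628.4 169.4 100.5]
scene sugar [(array([557., -15.,  76.]), 0.74), (array([606., 147.,  85.]), 0.59)]
   trace 0.86 746 [286.5 191.4] [556.7 -13.6  66.4] [491.4 -97.3  -3.9] [579.3   6.   84.4]
   trace 0.82 814 [313.5 248.8] [606.9 148.8  84.1] [543.7  88.3   1.3] [628.4 169.4 100.5]
   trace 0.57 431 [410.6 277.7] [491.6 321.3  77.6] [465.3 301.5  17.2] [500.8 336.5  89.9]
scene shaker [(array([486., 320.,  78.]), 0.91)]
   trace 0.91 474 [410.3 277.4] [490.9 320.6  76.8] [465.3 288.1  15.6] [500.8 336.9  89.9]
```

```bash
cat > fit.py <<'E'
from h import *
from scipy.optimize import least_squares
np.set_printoptions(precision=1,suppress=True)
def reg(W,c,a,hl,hw):
    d=W[...,:2]-c; ay=np.array([np.cos(a),np.sin(a)]); ax=np.array([ay[1],-ay[0]])
    return d@ax,d@ay
for name,c,yaw in [("tray",(560,183),np.degrees(np.arctan2(-230,160))),("caddy",(542,-236),0)]:
    pts=[]
    for n in ["top","scene"]:
        W=np.load(n+"_W.npy").reshape(-1,3)
        m=(np.hypot(W[:,0]-c[0],W[:,1]-c[1])<200)&(W[:,2]>9)&(W[:,2]<27)
        t=W[m]
        im=np.zeros((450,450),np.uint8)
        q=np.round(t[:,:2]-np.array(c)+225).astype(int); im[q[:,0],q[:,1]]=255
        im=cv2.dilate(im,np.ones((7,7))); k,l,st,ce=cv2.connectedComponentsWithStats(im)
        b=1+np.argmax(st[1:,4]); t=t[l[q[:,0],q[:,1]]==b]
        r_=cv2.minAreaRect(t[:,:2].astype(np.float32)); print(name,n,len(t),r_,cv2.boxPoints(r_).tolist())
        pts.append(t)
        # knob
        k=W[(np.hypot(W[:,0]-c[0],W[:,1]-c[1])<220)&(W[:,2]>55)&(W[:,2]<75)]
        np.save(f"{name}_{n}_b.npy",t)
        if name=="caddy": print(" knob",len(k),k.mean(0),k.min(0),k.max(0))
E
python3 fit.py
```

```text
tray top 2661 ((552.7644653320312, 207.74514770507812), (102.08633422851562, 329.4220275878906), 35.0131950378418) [[416.45367431640625, 313.3599548339844], [605.4645385742188, 43.5567626953125], [689.0752563476562, 102.13034057617188], [500.06439208984375, 371.93353271484375]]
tray scene 3900 ((553.6707763671875, 208.92730712890625), (102.84148406982422, 329.598876953125), 35.12198257446289) [[416.79998779296875, 314.1382141113281], [606.4244995117188, 44.549720764160156], [690.5415649414062, 103.71640014648438], [500.91705322265625, 373.3049011230469]]
caddy top 4263 ((545.8443603515625, -239.101806640625), (101.20588684082031, 330.0966796875), 73.51280975341797) [[373.2210998535156, -240.78323364257812], [689.7453002929688, -334.4649963378906], [718.4676513671875, -237.42037963867188], [401.94342041015625, -143.73861694335938]]
 knob 326 [ 593.8 -117.2   66.5] [ 521.2 -293.9   55.2] [698.1 -17.3  74.6]
caddy scene 3867 ((547.0516357421875, -237.11569213867188), (107.2855453491211, 330.0950927734375), 73.35574340820312) [[373.55450439453125, -241.23660278320312], [689.8191528320312, -335.7852478027344], [720.5487670898438, -232.99478149414062], [404.28411865234375, -138.44613647460938]]
 knob 331 [ 597.9 -116.4   66.3] [ 522.4 -292.5   55. ] [699.  -16.2  74.8]
```

```bash
cat > fit2.py <<'E'
from h import *
from scipy.optimize import least_squares
np.set_printoptions(precision=1,suppress=True)
B={"tray":(np.array([553.2,208.3]),np.arctan2(-.819,.574)),"caddy":(np.array([546,-239.0]),np.arctan2(-np.sin(np.radians(16.55)),np.cos(np.radians(16.55))))}
def loc(W,n):
    c,a=B[n]; ay=np.array([np.cos(a),np.sin(a)]); ax=np.array([ay[1],-ay[0]]); d=W[:,:2]-c
    return d@ax,d@ay
def circ(P,R):
    # visible surface: all points have |p-c|<=R, side points =R ; use enclosing circle + ls
    (c,rr)=cv2.minEnclosingCircle(P.astype(np.float32)); return np.array(c),rr
for n in ["top","scene"]:
    W=np.load(n+"_W.npy").reshape(-1,3)
    for b in B:
        x,y=loc(W,b); 
        m=(abs(x)<25)&(y>115)&(y<170)&(W[:,2]>45)&(W[:,2]<80)
        print(n,b,"knob local y range",m.sum(),np.percentile(x[m],[2,98]) ,np.percentile(y[m],[2,98]),W[m,2].max())
    x,y=loc(W,"tray")
    m=(abs(x)<45)&(W[:,2]>40)&(y>-170)&(y<120)
    # objects: tops
    for o,(z0,z1,R,yc) in {"sugar":(70,95,28,80),"bottle":(96,136,13,10),"mill":(124,150,23,-60),"shaker":(40,76,20,-130)}.items():
        k=(abs(x)<45)&(abs(y-yc)<40)&(W[:,2]>z0)&(W[:,2]<z1)
        P=W[k]
        if n=="x":pass
        f=least_squares(lambda c:np.clip(np.hypot(*(P[:,:2]-c).T)-R,0,None),P[:,:2].mean(0),loss="soft_l1").x
        X,Y=np.array([x[k],y[k]])
        print(n,o,k.sum(),"xr",np.percentile(X,[1,50,99]),"yr",np.percentile(Y,[1,50,99]),"mid world",f)
E
python3 fit2.py
```

```text
top tray knob local y range 119 [-11.9  16.3] [128.9 157.3] 70.03489808466725
top caddy knob local y range 120 [-14.8  13. ] [127.8 156.3] 70.80565226156386
top sugar 367 xr [-24.8   4.5  29.2] yr [ 56.   81.8 108.4] mid world [598.8 139.9]
top bottle 46 xr [-6.4  8.5 11.7] yr [-3.4  9.2 20.7] mid world [559.1 201.9]
top mill 272 xr [-17.3   7.7  25.9] yr [-84.  -61.1 -40.8] mid world [513.9 257.5]
top shaker 68 xr [-19.7  14.4  19.4] yr [-149.7 -122.9 -111. ] mid world [478.1 315.4]
scene tray knob local y range 173 [-15.9  13.9] [128.5 156.4] 68.13374568090649
scene caddy knob local y range 136 [-17.2   9.5] [129.1 158. ] 69.48347083956276
scene sugar 546 xr [-27.7  -4.8  26.4] yr [ 55.6  80.3 108.3] mid world [600.4 141.1]
scene bottle 112 xr [-17.1 -14.   -1.9] yr [-4.5  6.6 20. ] mid world [562.2 205.4]
scene mill 409 xr [-20.6  -5.1  22.6] yr [-84.2 -62.5 -41.3] mid world [516. 259.]
scene shaker 155 xr [-23.  -18.8  10.5] yr [-149.4 -126.9 -111.2] mid world [480.8 317.5]
```

Tray place lines are consistent with the measured things: the board centre is at row y=+25. Now I'll rotate the jaws across the tray and look with the wrist camera.

Request:
apply_moves([
  [0,0,0,0,0,-6.88],
  [0,0,0,0,0,-6.88],
  [0,0,0,0,0,-6.88],
  [0,0,0,0,0,-6.88],
  [0,0,0,0,0,-6.88],
  [0,0,0,0,0,-6.88],
  [0,0,0,0,0,-6.88],
  [0,0,0,0,0,-6.88],
  [0,0,0,0,0,-6.88],
  [0,0,0,0,0,-6.88],
], hand=100, squeeze=40)

```text
t: 2.28
tcp_pos: [204.4, -510.6, 404.7]
ee_rot: [180.0, -0.0, 1.0]
ft_force: [0.3, -0.2, -0.1]
opening: 85.6
```

Request:
apply_moves([
  [0,0,0,0,0,-6.88],
  [0,0,0,0,0,-6.88],
  [0,0,0,0,0,-6.88],
  [0,0,0,0,0,-6.88],
  [0,0,0,0,0,-6.88],
  [3.5,-2.2,0,0,0,0],
  [3.5,-2.2,0,0,0,0],
  [3.5,-2.2,0,0,0,0],
  [3.5,-2.2,0,0,0,0],
  [3.5,-2.2,0,0,0,0],
])

```text
t: 3.12
tcp_pos: [284.8, -318.2, 404.8]
ee_rot: [180.0, -0.0, 35.0]
ft_force: [0.9, -0.0, 0.3]
opening: 85.0
```

Request:
apply_moves([
  [3.5,-2.2,0,0,0,0],
  [3.5,-2.2,0,0,0,0],
  [3.5,-2.2,0,0,0,0],
  [3.5,-2.2,0,0,0,0],
  [3.5,-2.2,0,0,0,0],
  [3.5,-2.2,0,0,0,0],
  [3.5,-2.2,0,0,0,0],
  [3.5,-2.2,0,0,0,0],
  [3.5,-2.2,0,0,0,0],
  [3.5,-2.2,0,0,0,0],
])

```text
t: 3.95
tcp_pos: [445.2, 63.2, 405.0]
ee_rot: [180.0, -0.0, 35.0]
ft_force: [1.2, -1.4, 1.1]
opening: 85.2
```

Request:
apply_moves([
  [3.5,-2.2,0,0,0,0],
  [3.5,-2.2,0,0,0,0],
  [3.5,-2.2,0,0,0,0],
  [3.5,-2.2,0,0,0,0],
  [3.5,-2.2,0,0,0,0],
  [0,0,0,0,0,0],
  [0,0,0,0,0,0],
  [0,0,0,0,0,0],
])

```text
t: 4.62
tcp_pos: [525.0, 251.2, 404.5]
ee_rot: [180.0, 0.0, 35.0]
ft_force: [-0.5, -0.7, -0.1]
opening: 85.4
```

```bash
cat > see.py <<'E'
from h import *
import sys
np.set_printoptions(precision=1,suppress=True)
s=monitor.read_state(); print(s["t"],s["tcp_pos"],s["ee_rot"],s["opening"],s["ft_force"])
tag=sys.argv[1]
for n in sys.argv[2:]:
    p=optics.get_image(n); cv2.imwrite(f"pics/{tag}_{n}.png",p["pixels"]); np.save(f"{tag}_{n}_W.npy",cloud(p))
E
python3 see.py a wrist
```

```text
4.6167 [525.  251.2 404.5] [180.   0.  35.] 85.41064057582687 [-0.5 -0.7 -0.1]
```

View pics/a_wrist.png

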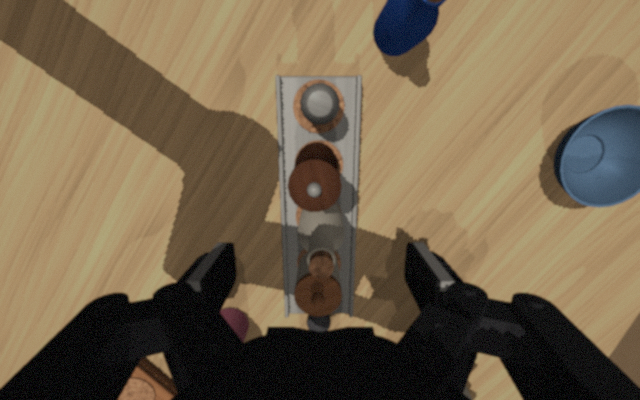

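Wrist view: shaker (320,103), mill (314,185), bottle (320,262), sugar (318,294), knob (318,322). I'll refine the positions from this nearer cloud.

```bash
cat > fit3.py <<'E'
from fit2 import loc,B
from h import *
from scipy.optimize import least_squares
W=np.load("a_wrist_W.npy").reshape(-1,3); x,y=loc(W,"tray")
m=(abs(x)<70)&(y>-190)&(y<175)&(W[:,2]>9)&(W[:,2]<27)
print("board",np.percentile(x[m],[.5,99.5]),y[m].min())
for o,(z0,z1,R,yc) in {"sugar":(70,95,28,80),"bottle":(96,142,13,10),"mill":(124,152,23,-60),"shaker":(35,76,20,-130)}.items():
    k=(abs(x)<45)&(abs(y-yc)<35)&(W[:,2]>z0)&(W[:,2]<z1)
    X,Y=x[k],y[k]
    f=least_squares(lambda c:np.clip(np.hypot(X-c[0],Y-c[1])-R,0,None),[0,yc],loss="soft_l1").x
    print(o,k.sum(),np.percentile(X,[1,99]),np.percentile(Y,[1,99]),f,W[k,2].max())
# mill profile
k=(abs(x)<45)&(abs(y+60)<35)&(W[:,2]>20)
for z in range(20,160,8):
    q=k&(abs(W[:,2]-z)<4)
    if q.sum()>3: print(z,q.sum(),np.percentile(x[q],[3,97]),np.percentile(y[q],[3,97]))
E
python3 fit3.py | tail -30
```

```text
top sugar 367 xr [-24.8   4.5  29.2] yr [ 56.   81.8 108.4] mid world [598.8 139.9]
top bottle 46 xr [-6.4  8.5 11.7] yr [-3.4  9.2 20.7] mid world [559.1 201.9]
top mill 272 xr [-17.3   7.7  25.9] yr [-84.  -61.1 -40.8] mid world [513.9 257.5]
top shaker 68 xr [-19.7  14.4  19.4] yr [-149.7 -122.9 -111. ] mid world [478.1 315.4]
scene tray knob local y range 173 [-15.9  13.9] [128.5 156.4] 68.13374568090649
scene caddy knob local y range 136 [-17.2   9.5] [129.1 158. ] 69.48347083956276
scene sugar 546 xr [-27.7  -4.8  26.4] yr [ 55.6  80.3 108.3] mid world [600.4 141.1]
scene bottle 112 xr [-17.1 -14.   -1.9] yr [-4.5  6.6 20. ] mid world [562.2 205.4]
scene mill 409 xr [-20.6  -5.1  22.6] yr [-84.2 -62.5 -41.3] mid world [516. 259.]
scene shaker 155 xr [-23.  -18.8  10.5] yr [-149.4 -126.9 -111.2] mid world [480.8 317.5]
board [-47.7  51.5] -165.11741063418967
sugar 1566 [-24.   28.7] [ 55.8 107.4] [ 2.7 81.2] 94.98471748006307
bottle 589 [-13.7  11.3] [-6.  10.1] [-1.2  6.6] 141.96900772439082
mill 2144 [-16.8  25.5] [-86.2 -42.4] [  4.4 -63.6] 151.95492792545488
shaker 12 [-18.3  17.8] [-149.2 -113.1] [   0.5 -132. ] 75.99121431041317
20 145 [-44.9   5.1] [-91.6 -28.7]
28 20 [-16.   22.7] [-89.5 -78.5]
36 58 [-20.8  30.1] [-89.4 -63.9]
44 153 [-19.5  28.4] [-88.6 -65. ]
52 140 [-16.8  25.4] [-86.1 -67.3]
60 90 [-14.1  21.4] [-83.7 -70.1]
68 26 [-10.7  17.8] [-82.6 -74.6]
76 27 [-10.7  16.2] [-82.6 -74.8]
84 30 [-10.1  15.8] [-82.5 -75.8]
92 29 [-5.9 14.4] [-82.5 -78.5]
100 5 [-3.6  5.7] [-82.6 -80.7]
132 61 [-15.8  20.9] [-86.4 -73.9]
140 875 [-16.7  25.4] [-85.4 -42.9]
148 1207 [-10.8  19.8] [-79.5 -49. ]
156 161 [-0.8  9.5] [-69. -59.]
```

Request:
apply_moves([
  [-0.24,-0.58,0,0,0,0],
  [-0.24,-0.58,0,0,0,0],
  [0,0,2.0,0,0,0],
  [0,0,2.5,0,0,0],
  [0,0,2.5,0,0,0],
  [0,0,2.5,0,0,0],
  [0,0,2.5,0,0,0],
  [0,0,2.25,0,0,0],
  [0,0,0,0,0,0],
  [0,0,0,0,0,0],
])

```text
t: 5.5
tcp_pos: [514.3, 258.0, 262.4]
ee_rot: [-180.0, 0.1, 35.0]
ft_force: [-0.4, 0.1, 0.5]
opening: 85.4
```

```bash
python3 see.py b wrist scene; python3 -c "
import cv2
a=cv2.imread('pics/b_scene.png')[150:330,250:470];cv2.imwrite('pics/b_s.png',cv2.resize(a,None,fx=3.4,fy=3.2))"
```

```text
5.5 [514.3 258.  262.4] [-180.     0.1   35. ] 85.44806289756669 [-0.4  0.1  0.5]
```

View pics/b_wrist.png

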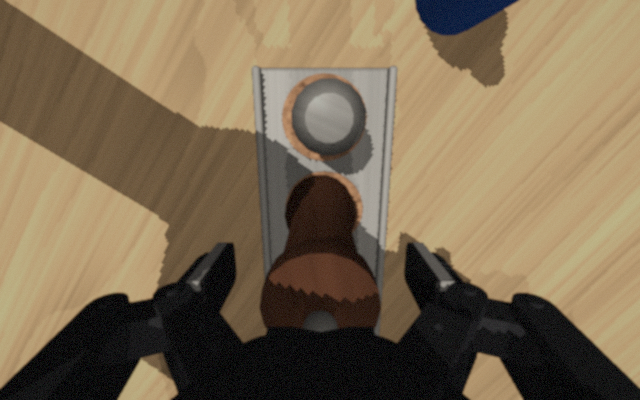

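View pics/b_s.png

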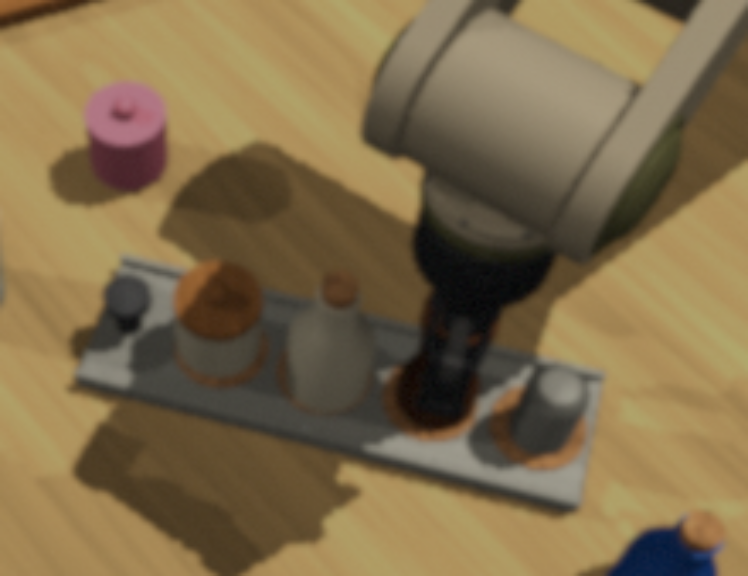

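The mill is centred between the jaws (column 320). The shaker stands slightly off its pad centre, which is fine. Closing now.

Request:
apply_moves([
  [0,0,0,0,0,0],
  [0,0,0,0,0,0],
  [0,0,0,0,0,0],
  [0,0,0,0,0,0],
  [0,0,0,0,0,0],
  [0,0,0,0,0,0],
  [0,0,0,0,0,0],
  [0,0,0,0,0,0],
], hand=0, squeeze=40)

```text
t: 6.27
tcp_pos: [514.7, 258.2, 263.3]
ee_rot: [180.0, -0.1, 35.0]
ft_force: [-0.6, -1.4, 6.3]
opening: 43.0
```

```bash
python3 see.py c wrist
```

```text
6.2667 [514.7 258.2 263.3] [180.   -0.1  35. ] 42.991778946025875 [-0.6 -1.4  6.3]
```

View pics/c_wrist.png

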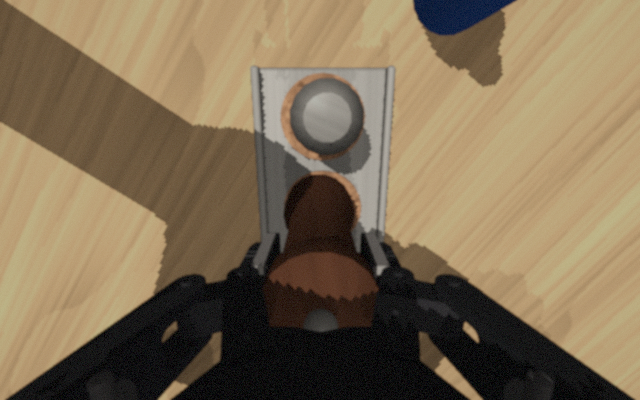

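Opening 43 mm with some vertical load: the pads sit on the head. I'll test with a small slow lift.

Request:
apply_moves([
  [0,0,-0.1,0,0,0],
  [0,0,-0.2,0,0,0],
  [0,0,-0.2,0,0,0],
  [0,0,-0.2,0,0,0],
  [0,0,-0.1,0,0,0],
  [0,0,0,0,0,0],
  [0,0,0,0,0,0],
  [0,0,0,0,0,0],
])

```text
t: 6.98
tcp_pos: [514.6, 258.2, 270.1]
ee_rot: [-180.0, 0.0, 35.0]
ft_force: [-0.8, 0.3, -2.0]
opening: 43.0
```

```bash
python3 see.py d wrist scene;python3 -c "
import cv2
a=cv2.imread('pics/d_scene.png')[190:330,340:470];a=cv2.resize(a,None,fx=3,fy=3.4)
b=cv2.imread('pics/d_wrist.png')[0:400,220:420]
c=cv2.copyMakeBorder(b,0,76,0,0,0);cv2.imwrite('pics/d_s.png',cv2.hconcat([a,c]))"
```

```text
6.9833 [514.6 258.2 270.1] [-180.    0.   35.] 42.98672033387122 [-0.8  0.3 -2. ]
```

View pics/d_s.png

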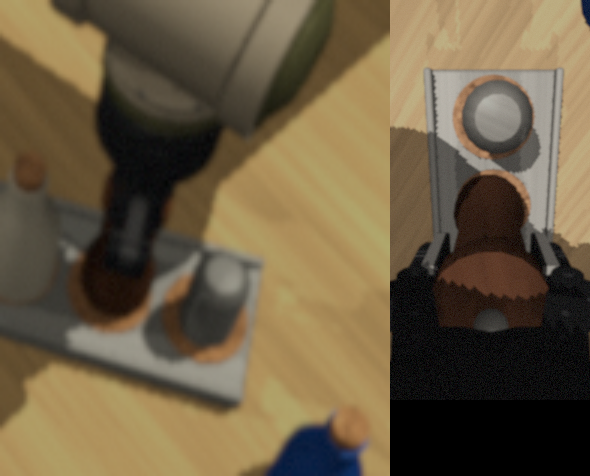

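The force dropped by 2.1 N, which is the mill's weight, so it is held clear of the tray. Lifting and carrying it.

Request:
apply_moves([
  [0,0,-1.0,0,0,0],
  [0,0,-2.0,0,0,0],
  [0,0,-2.5,0,0,0],
  [0,0,-2.5,0,0,0],
  [0,0,-2.5,0,0,0],
  [0,0,-1.7,0,0,0],
  [0,0,-0.8,0,0,-3.45],
  [0,0,0,0,0,-6],
  [0,0,0,0,0,-6],
  [0,0,0,0,0,-6],
])

```text
t: 7.92
tcp_pos: [514.3, 258.1, 401.2]
ee_rot: [180.0, -0.0, 56.8]
ft_force: [0.2, -0.8, -1.8]
opening: 43.2
```

Request:
apply_moves([
  [0,0,0,0,0,-6],
  [0,0,0,0,0,-6],
  [0,0,0,0,0,-5],
  [-1.2,0.29,0,0,0,0],
  [-2.4,0.57,0,0,0,0],
  [-3.4,0.81,0,0,0,0],
  [-3.4,0.81,0,0,0,0],
  [-3.4,0.81,0,0,0,0],
  [-3.4,0.81,0,0,0,0],
  [-3.4,0.81,0,0,0,0],
])

```text
t: 8.75
tcp_pos: [502.2, 44.7, 400.9]
ee_rot: [180.0, 0.0, 73.3]
ft_force: [-0.0, 0.0, -2.6]
opening: 43.2
```

Request:
apply_moves([
  [-3.4,0.81,0,0,0,0],
  [-3.4,0.81,0,0,0,0],
  [-3.4,0.81,0,0,0,0],
  [-3.4,0.81,0,0,0,0],
  [-3.4,0.81,0,0,0,0],
  [-3.4,0.81,0,0,0,0],
  [-3.4,0.81,0,0,0,0],
  [-1.6,0.38,0,0,0,0],
  [-0.8,0.18,0,0,0,0],
  [0,0,0,0,0,0],
])

```text
t: 9.58
tcp_pos: [487.7, -223.6, 400.4]
ee_rot: [180.0, 0.0, 73.3]
ft_force: [0.8, -0.1, -1.6]
opening: 42.9
```

```bash
python3 see.py e wrist top
```

```text
9.5833 [ 487.7 -223.6  400.4] [180.    0.   73.3] 42.94218495556379 [ 0.8 -0.1 -1.6]
```

View pics/e_wrist.png

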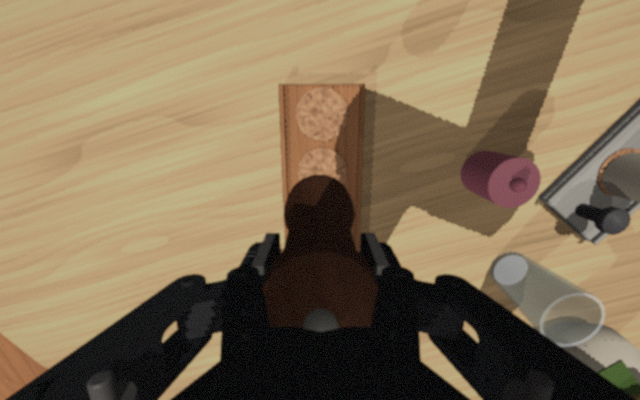

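Caddy corks for y=-105 and -35 show at (321,113) and (321,172), with the mill hanging unchanged. Checking the caddy position from this view.

```bash
cat > chk.py <<'E'
import sys
from h import *
np.set_printoptions(precision=1,suppress=True)
W=np.load(sys.argv[1]).reshape(-1,3)
O=np.array([522.0,-231.9]); a=np.radians(-16.55); ay=np.array([np.cos(a),np.sin(a)]); ax=np.array([ay[1],-ay[0]])
d=W[:,:2]-O; x=d@ax; y=d@ay
for y0 in (-135,-120,-100,-80,-50):
    m=(abs(x)<70)&(abs(y-y0)<8)&(W[:,2]>9)&(W[:,2]<27)
    if m.sum()>5: print(y0,m.sum(),np.percentile(x[m],[1,99]))
m=(abs(x)<45)&(y<-90)&(W[:,2]>9)&(W[:,2]<27)&(y>-160); print("end y",np.percentile(y[m],[.5,1]),"expect -140"); print("z",np.median(W[m,2]))
E
python3 chk.py e_wrist_W.npy
```

```text
-135 1049 [-48.6  49.6]
-120 1214 [-48.3  49.1]
-100 1179 [-48.8  49. ]
-80 1094 [-48.4  49.5]
-50 1043 [-48.3  49.6]
end y [-140.1 -140. ] expect -140
z 15.523390246995405
```

Request:
apply_moves([
  [0.19,0.03,1.0,0,0,0],
  [0,0,2.0,0,0,0],
  [0,0,2.5,0,0,0],
  [0,0,2.5,0,0,0],
  [0,0,2.5,0,0,0],
  [0,0,1.5,0,0,0],
  [0,0,0.8,0,0,0],
  [0,0,0.2,0,0,0],
  [0,0,0.1,0,0,0],
  [0,0,0,0,0,0],
])

```text
t: 10.52
tcp_pos: [489.4, -220.1, 270.2]
ee_rot: [179.9, 0.0, 73.5]
ft_force: [-0.0, -0.3, -2.5]
opening: 42.7
```

Request:
apply_moves([
  [0,0,0.1,0,0,0],
  [0,0,0.1,0,0,0],
  [0,0,0.1,0,0,0],
  [0,0,0.1,0,0,0],
  [0,0,0,0,0,0],
])

```text
t: 10.93
tcp_pos: [489.0, -220.5, 265.2]
ee_rot: [-180.0, -0.0, 73.5]
ft_force: [0.2, -0.3, -2.3]
opening: 42.7
```

Request:
apply_moves([
  [-0.12,0,0.05,0,0,0],
  [0,0,0.05,0,0,0],
  [0,0,0.05,0,0,0],
  [0,0,0.05,0,0,0],
  [0,0,0,0,0,0],
  [0,0,0,0,0,0],
])

```text
t: 11.43
tcp_pos: [488.8, -221.7, 263.5]
ee_rot: [180.0, 0.0, 73.5]
ft_force: [-0.8, -0.3, 1.1]
opening: 42.9
```

Contact (force −2.3 → +1.1 N). Releasing and retreating.

Request:
apply_moves([
  [0,0,0.05,0,0,0],
  [0,0,0,0,0,0],
  [0,0,0,0,0,0],
  [0,0,0,0,0,0],
  [0,0,0,0,0,0],
  [0,0,0,0,0,0],
  [0,0,-0.5,0,0,0],
  [0,0,-1.0,0,0,0],
  [0,0,-2.0,0,0,0],
  [0,0,-2.5,0,0,0],
], hand=90)

```text
t: 12.27
tcp_pos: [488.6, -221.5, 323.3]
ee_rot: [-179.9, -0.0, 73.5]
ft_force: [-0.6, -0.1, 1.1]
opening: 77.0
```

```bash
python3 see.py f wrist top scene
```

```text
12.2667 [ 488.6 -221.5  323.3] [-179.9   -0.    73.5] 76.95854350029187 [-0.6 -0.1  1.1]
```

View pics/f_wrist.png

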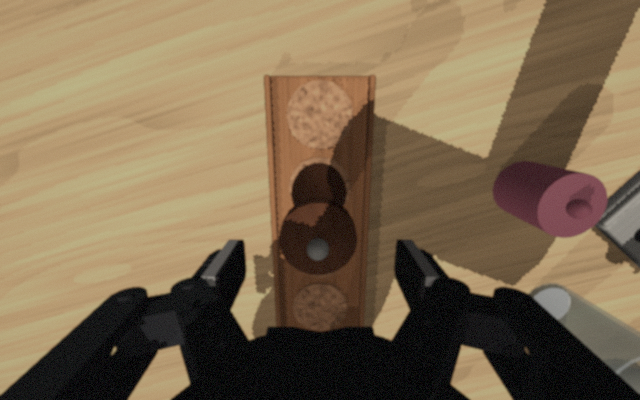

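The mill stands on its cork (cork ring visible evenly around it at 320,185). Next is the shaker.

Request:
apply_moves([
  [0,0,-1.5,0,0,6.42],
  [0,0,-1.5,0,0,6.42],
  [0,0,0,0,0,6.42],
  [0,0,0,0,0,6.42],
  [0,0,0,0,0,6.42],
  [0,0,0,0,0,6.42],
  [2.0,-2.97,0,0,0,0],
  [2.0,-2.97,0,0,0,0],
  [2.0,-2.97,0,0,0,0],
  [2.0,-2.97,0,0,0,0],
], hand=100)

```text
t: 13.25
tcp_pos: [485.8, -77.0, 352.3]
ee_rot: [-179.9, 0.0, 34.9]
ft_force: [0.7, 0.2, -0.4]
opening: 86.0
```

Request:
apply_moves([
  [2.0,-2.97,0,0,0,0],
  [2.0,-2.97,0,0,0,0],
  [2.0,-2.97,0,0,0,0],
  [2.0,-2.97,0,0,0,0],
  [2.0,-2.97,0,0,0,0],
  [2.0,-2.97,0,0,0,0],
  [2.0,-2.97,0,0,0,0],
  [2.0,-2.97,0,0,0,0],
  [2.0,-2.97,0,0,0,0],
  [2.0,-2.97,0,0,0,0],
])

```text
t: 14.08
tcp_pos: [479.5, 281.5, 352.3]
ee_rot: [-180.0, 0.1, 35.0]
ft_force: [0.6, -1.0, 0.1]
opening: 85.2
```

Request:
apply_moves([
  [2.0,-2.97,0,0,0,0],
  [0,0,0,0,0,0],
  [0,0,0,0,0,0],
])

```text
t: 14.33
tcp_pos: [478.9, 316.8, 351.9]
ee_rot: [-180.0, 0.1, 35.1]
ft_force: [0.2, -0.8, 0.0]
opening: 85.7
```

```bash
python3 see.py g wrist top scene
```

```text
14.3333 [478.9 316.8 351.9] [-180.     0.1   35.1] 85.66781074772005 [ 0.2 -0.8  0. ]
```

View pics/g_wrist.png

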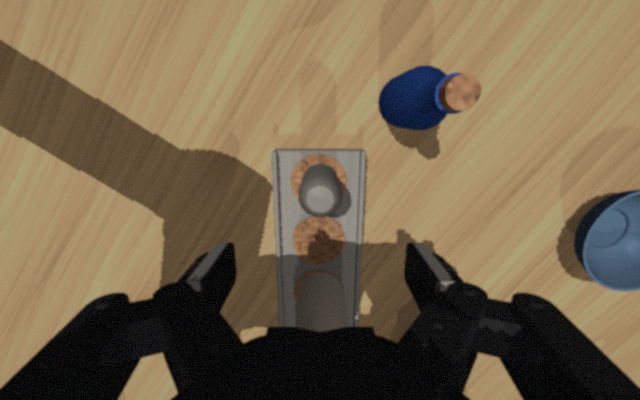

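View pics/g_scene.png

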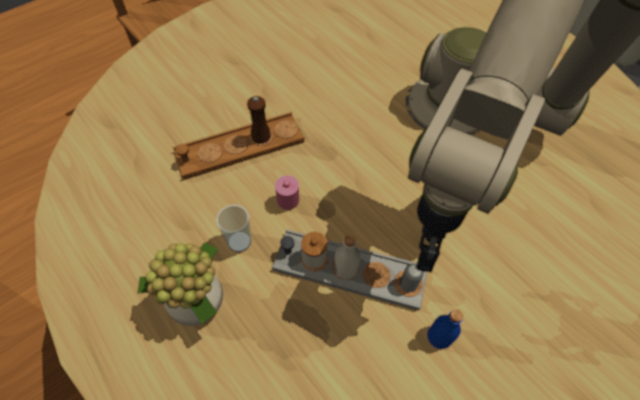

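Shaker visible at (320,190), with the emptied mill pad at (319,240). Scene: the mill is upright on the caddy at (259,120), third place from the knob. Measuring both.

```bash
cat > obj.py <<'E'
import sys
from h import *
from scipy.optimize import least_squares
np.set_printoptions(precision=1,suppress=True)
def fitc(f,c0,z0,z1,R,rad=40):
    W=np.load(f).reshape(-1,3); P=W[(np.hypot(W[:,0]-c0[0],W[:,1]-c0[1])<rad)&(W[:,2]>z0)&(W[:,2]<z1)]
    c=least_squares(lambda c:np.clip(np.hypot(*(P[:,:2]-c).T)-R,0,None)+.02*np.hypot(*(P[:,:2]-c).T),c0,loss="soft_l1").x
    return c,len(P),P[:,2].max() if len(P) else 0
O=np.array([522.0,-231.9]); a=np.radians(-16.55); ay=np.array([np.cos(a),np.sin(a)]); ax=np.array([ay[1],-ay[0]])
cad=lambda c:np.array([(c-O)@ax,(c-O)@ay])
E
python3 - <<'E'
from obj import *
for f in ["top","scene"]:
    c,n,z=fitc(f"g_{f}_W.npy",(488,-222),124,150,23); print("mill",f,c,n,z,cad(c))
    c,n,z=fitc(f"g_{f}_W.npy",(479,316),40,90,20,32); print("shaker",f,c,n,z)
c,n,z=fitc("g_wrist_W.npy",(479,316),25,90,20,32); print("shaker",c,n,z)
c,n,z=fitc("f_wrist_W.npy",(488,-222),124,152,23); print("mill",c,n,z,cad(c))
E
```

```text
mill top [ 488.1 -222.5] 270 149.8683925742596 [  0.6 -35.2]
shaker top [478.8 314.1] 180 89.76579041306468
mill scene [ 489.8 -220.5] 254 149.9367492968804 [ -1.7 -34.1]
shaker scene [483.8 318. ] 373 89.26551596051945
shaker [477.1 316.8] 1810 89.60954795922635
mill [ 487.1 -222.8] 4439 151.98262112914077 [  1.2 -36.1]
```

Request:
apply_moves([
  [-0.12,0,1.5,0,0,0],
  [0,0,3.0,0,0,0],
  [0,0,3.0,0,0,0],
  [0,0,3.0,0,0,0],
  [0,0,2.5,0,0,0],
  [0,0,1.2,0,0,0],
  [0,0,0.5,0,0,0],
  [0,0,0,0,0,0],
  [0,0,0,0,0,0],
])

```text
t: 15.23
tcp_pos: [478.9, 314.2, 206.6]
ee_rot: [180.0, -0.1, 34.9]
ft_force: [0.4, -0.7, 0.8]
opening: 85.3
```

Request:
apply_moves([
  [0,0,0,0,0,0],
  [0,0,0,0,0,0],
  [0,0,0,0,0,0],
  [0,0,0,0,0,0],
  [0,0,0,0,0,0],
  [0,0,0,0,0,0],
  [0,0,0,0,0,0],
  [0,0,0,0,0,0],
], hand=0, squeeze=40)

```text
t: 15.9
tcp_pos: [478.6, 314.8, 206.4]
ee_rot: [180.0, -0.1, 35.0]
ft_force: [-0.9, 0.0, 5.9]
opening: 38.9
```

Request:
apply_moves([
  [0,0,-0.1,0,0,0],
  [0,0,-0.2,0,0,0],
  [0,0,-0.3,0,0,0],
  [0,0,-0.3,0,0,0],
  [0,0,-0.1,0,0,0],
  [0,0,0,0,0,0],
])

```text
t: 16.4
tcp_pos: [478.5, 314.8, 216.0]
ee_rot: [180.0, -0.0, 34.9]
ft_force: [-0.1, 0.2, -1.8]
opening: 38.9
```

```bash
python3 see.py i wrist
```

```text
16.4 [478.5 314.8 216. ] [180.   -0.   34.9] 38.94377921063716 [-0.1  0.2 -1.8]
```

View pics/i_wrist.png

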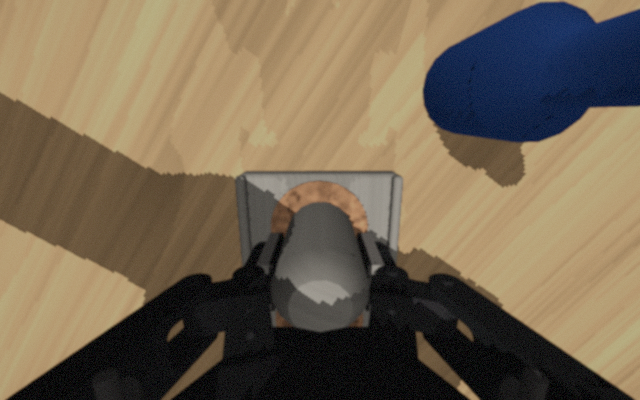

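Shaker held straight (opening 38.9, weight seen). Carrying it to y≈−108 on the caddy, to leave clearance between the gripper body and the mill.

Request:
apply_moves([
  [0,0,-1.0,0,0,0],
  [0,0,-2.0,0,0,0],
  [0,0,-2.5,0,0,0],
  [0,0,-2.5,0,0,-3.5],
  [0,0,-2.0,0,0,-6],
  [0,0,-1.3,0,0,-6],
  [0,0,-0.7,0,0,-6],
  [0,0,0,0,0,-6],
  [0,0,0,0,0,-6],
  [0,0,0,0,0,-5],
])

```text
t: 17.28
tcp_pos: [478.3, 314.7, 336.6]
ee_rot: [180.0, -0.0, 73.7]
ft_force: [0.6, 1.5, -0.8]
opening: 38.9
```

Request:
apply_moves([
  [-1.2,0.21,0,0,0,0],
  [-2.4,0.42,0,0,0,0],
  [-3.5,0.62,0,0,0,0],
  [-3.5,0.62,0,0,0,0],
  [-3.5,0.62,0,0,0,0],
  [-3.5,0.62,0,0,0,0],
  [-3.5,0.62,0,0,0,0],
  [-3.5,0.62,0,0,0,0],
  [-3.5,0.62,0,0,0,0],
  [-3.5,0.62,0,0,0,0],
])

```text
t: 18.12
tcp_pos: [440.9, -6.0, 336.3]
ee_rot: [180.0, 0.0, 73.3]
ft_force: [1.0, 0.0, -2.0]
opening: 38.7
```

Request:
apply_moves([
  [-3.5,0.62,0,0,0,0],
  [-3.5,0.62,0,0,0,0],
  [-3.5,0.62,0,0,0,0],
  [-3.5,0.62,0,0,0,0],
  [-3.2,0.57,0,0,0,0],
  [-1.6,0.28,0,0,0,0],
  [-0.8,0.14,0,0,0,0],
  [0,0,0,0,0,0],
  [0,0,0,0,0,0],
  [0,0,0,0,0,0],
])

```text
t: 18.95
tcp_pos: [419.3, -200.7, 335.8]
ee_rot: [-180.0, -0.0, 73.5]
ft_force: [0.3, -0.7, -1.3]
opening: 38.9
```

```bash
python3 see.py j wrist; python3 chk.py j_wrist_W.npy
```

```text
18.95 [ 419.3 -200.7  335.8] [-180.    -0.    73.5] 38.852341452328666 [ 0.3 -0.7 -1.3]
-135 1422 [-47.9  48.9]
-120 1509 [-48.3  48.9]
-100 1404 [-48.4  49. ]
-80 732 [-49.1  49.7]
-50 75 [-48.1  49. ]
end y [-140.8 -140.8] expect -140
z 15.39840947348452
```

View pics/j_wrist.png

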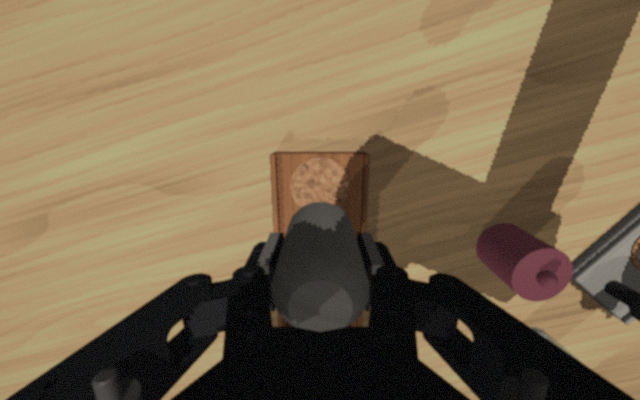

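Shaker above its cork (320,180 is the cork at −105). Descending.

Request:
apply_moves([
  [0,0,1.0,0,0,0],
  [0,0,2.0,0,0,0],
  [0,0,2.0,0,0,0],
  [0,0,2.0,0,0,0],
  [0,0,1.5,0,0,0],
  [0,0,1.0,0,0,0],
  [0,0,0.5,0,0,0],
  [0,0,0,0,0,0],
])

```text
t: 19.67
tcp_pos: [419.5, -201.0, 235.1]
ee_rot: [-179.9, -0.0, 73.5]
ft_force: [-0.0, 0.3, -2.3]
opening: 38.9
```

Request:
apply_moves([
  [0,0,0.5,0,0,0],
  [0,0,0.7,0,0,0],
  [0,0,0.6,0,0,0],
  [0,0,0.3,0,0,0],
  [0,0,0.2,0,0,0],
  [0,0,0.1,0,0,0],
  [0,0,0.1,0,0,0],
  [0,0,0,0,0,0],
])

```text
t: 20.33
tcp_pos: [419.4, -201.9, 210.7]
ee_rot: [180.0, 0.0, 73.4]
ft_force: [0.4, -0.6, -1.8]
opening: 39.0
```

Request:
apply_moves([
  [0,0,0.1,0,0,0],
  [0,0,0.1,0,0,0],
  [0,0,0.1,0,0,0],
  [0,0,0.05,0,0,0],
  [0,0,0.05,0,0,0],
  [0,0,0,0,0,0],
  [0,0,0,0,0,0],
])

```text
t: 20.92
tcp_pos: [419.4, -201.8, 206.7]
ee_rot: [-180.0, -0.0, 73.4]
ft_force: [-0.2, 0.6, 0.1]
opening: 38.8
```

Request:
apply_moves([
  [0,0,0.05,0,0,0],
  [0,0,0,0,0,0],
  [0,0,0,0,0,0],
  [0,0,0,0,0,0],
  [0,0,0,0,0,0],
  [0,0,0,0,0,0],
  [0,0,-0.5,0,0,0],
  [0,0,-1.5,0,0,0],
  [0,0,-2.5,0,0,0],
  [0,0,-2.5,0,0,0],
], hand=90)

```text
t: 21.75
tcp_pos: [419.3, -201.7, 277.1]
ee_rot: [-179.9, -0.0, 73.4]
ft_force: [1.1, -0.5, 0.1]
opening: 77.2
```

Request:
apply_moves([
  [0,0,-2.5,0,0,0],
  [0,0,-2.5,0,0,0],
  [0,0,-2.0,0,0,0],
  [0,0,-1.0,0,0,0],
  [0,0,0,0,0,0],
], hand=100)

```text
t: 22.17
tcp_pos: [419.4, -201.8, 358.7]
ee_rot: [179.7, 0.1, 73.5]
ft_force: [0.4, 0.1, 0.7]
opening: 85.6
```

```bash
python3 see.py k wrist top; python3 - <<'E'
from obj import *
for f,z in (("k_wrist",25),("k_top",40)):
    c,n,_=fitc(f+"_W.npy",(418,-201),z,90,20,32); print(c,n,cad(c))
E
```

```text
22.1667 [ 419.4 -201.8  358.7] [179.7   0.1  73.5] 85.63736857779047 [0.4 0.1 0.7]
[ 416.7 -201.7] 1721 [   1.  -109.6]
[ 419.6 -213.6] 9 [  11.6 -103.4]
```

View pics/k_wrist.png

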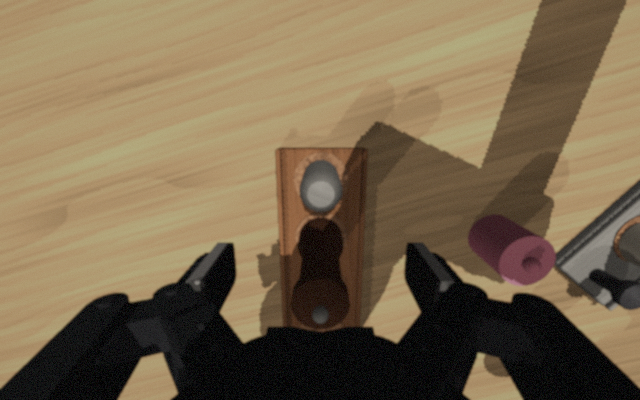

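Shaker at (1, −109) in caddy coordinates, upright. Next: the bottle.

Request:
apply_moves([
  [0,0,0,0,0,6.42],
  [0,0,0,0,0,6.42],
  [0,0,0,0,0,6.42],
  [0,0,0,0,0,6.42],
  [0,0,0,0,0,6.42],
  [0,0,0,0,0,6.42],
  [3.16,-2.29,0,0,0,0],
  [3.16,-2.29,0,0,0,0],
  [3.16,-2.29,0,0,0,0],
  [3.16,-2.29,0,0,0,0],
])

```text
t: 23.1
tcp_pos: [470.7, -52.8, 355.0]
ee_rot: [-179.9, 0.1, 34.9]
ft_force: [0.4, -1.3, -0.5]
opening: 85.1
```

Request:
apply_moves([
  [3.16,-2.29,0,0,0,0],
  [3.16,-2.29,0,0,0,0],
  [3.16,-2.29,0,0,0,0],
  [3.16,-2.29,0,0,0,0],
  [3.16,-2.29,0,0,0,0],
  [3.16,-2.29,0,0,0,0],
  [3.16,-2.29,0,0,0,0],
  [0,0,0,0,0,0],
  [0,0,0,0,0,0],
  [0,0,0,0,0,0],
])

```text
t: 23.93
tcp_pos: [560.1, 203.4, 354.9]
ee_rot: [-180.0, 0.1, 34.9]
ft_force: [0.4, 0.5, -0.9]
opening: 85.3
```

```bash
python3 see.py l wrist scene top; python3 - <<'E'
from obj import *
for f in ("l_wrist","l_top","l_scene"):
    c,n,_=fitc(f+"_W.npy",(560,203),100,138,13,30); print(c,n)
    c,n,_=fitc(f+"_W.npy",(560,203),30,75,27,40); print("body",c,n)
E
```

```text
23.9333 [560.1 203.4 354.9] [-180.     0.1   34.9] 85.34517229563454 [ 0.4  0.5 -0.9]
[556.4 206.2] 476
body [544.7 222.1] 322
[560. 203.] 0
body [556.6 177.1] 22
[562.  206.8] 61
body [564.7 207. ] 232
```

View pics/l_wrist.png

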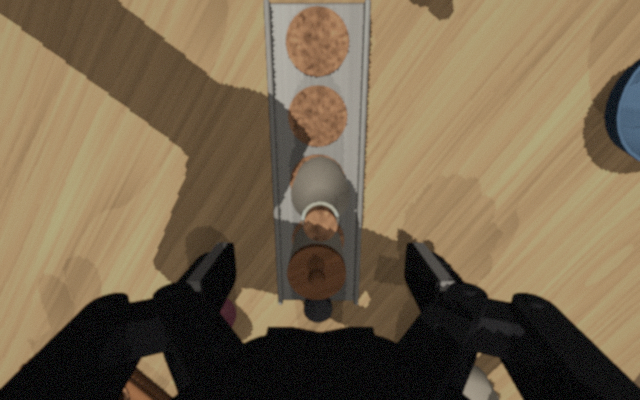

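View pics/l_scene.png

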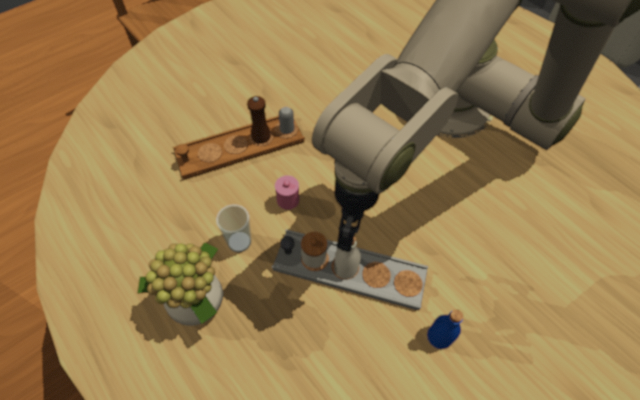

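```bash
python3 - <<'E'
from obj import *
W=np.load("l_wrist_W.npy")
for u,v in ((320,222),(320,205),(310,222),(330,222),(320,165)): print(W[v,u])
P=W.reshape(-1,3); P=P[(np.hypot(P[:,0]-558,P[:,1]-204)<25)&(P[:,2]>142)&(P[:,2]<156)]
print(len(P),P.mean(0),cv2.minEnclosingCircle(P[:,:2].astype(np.float32)))
P=W.reshape(-1,3)
for z in range(20,150,10):
  Q=P[(np.hypot(P[:,0]-558,P[:,1]-204)<40)&(abs(P[:,2]-z)<4)]
  d=Q[:,:2]-(558,204); tx=d@(.819,.574); ty=d@(.574,-.819)
  if len(Q)>4: print(z,len(Q),np.percentile(tx,[2,98]),np.percentile(ty,[2,98]))
E
```

```text
[557.6 205.2 150.4]
[552.6 212.3 140.9]
[552.1 201.7 150.9]
[563.3 208.5 148.9]
[543.4 225.2  74.5]
935 [557.9 204.1 149.8] ((558.748046875, 203.22897338867188), 11.398198127746582)
20 213 [-33.   23.8] [-39.5   4.3]
30 51 [-22.2  20.8] [-26.  -14.2]
40 46 [-21.5  21.3] [-26.  -13.7]
50 52 [-22.2  20.5] [-26.  -14.2]
60 58 [-22.4  21. ] [-25.9 -13.8]
70 62 [-22.7  20.7] [-25.9 -13.4]
80 793 [-25.3  25.2] [-24.6  17. ]
90 561 [-18.2  17.6] [-17.6   8.5]
100 70 [-11.7  11.4] [-12.   -2.8]
110 78 [-12.   11.5] [-11.9  -2.7]
120 87 [-11.6  11.5] [-11.9  -3.3]
130 102 [-11.4  11.9] [-12.1  -2.3]
140 267 [-12.3  12.1] [-11.6   3. ]
```

Request:
apply_moves([
  [-0.13,-0.07,1.0,0,0,0],
  [0,0,2.0,0,0,0],
  [0,0,2.5,0,0,0],
  [0,0,2.0,0,0,0],
  [0,0,1.0,0,0,0],
  [0,0,0.5,0,0,0],
  [0,0,0,0,0,0],
  [0,0,0,0,0,0],
])

```text
t: 24.75
tcp_pos: [559.0, 203.3, 267.2]
ee_rot: [180.0, -0.1, 34.9]
ft_force: [-0.0, -0.4, -0.4]
opening: 85.4
```

Request:
apply_moves([
  [0,0,0,0,0,0],
  [0,0,0,0,0,0],
  [0,0,0,0,0,0],
  [0,0,0,0,0,0],
  [0,0,0,0,0,0],
  [0,0,0,0,0,0],
  [0,0,0,0,0,0],
  [0,0,0,0,0,0],
  [0,0,0,0,0,0],
], hand=0, squeeze=45)

```text
t: 25.5
tcp_pos: [558.8, 203.6, 266.6]
ee_rot: [180.0, -0.0, 34.9]
ft_force: [0.6, 1.1, 4.6]
opening: 25.2
```

Request:
apply_moves([
  [0,0,-0.1,0,0,0],
  [0,0,-0.2,0,0,0],
  [0,0,-0.3,0,0,0],
  [0,0,-0.3,0,0,0],
  [0,0,-0.1,0,0,0],
  [0,0,0,0,0,0],
])

```text
t: 26.0
tcp_pos: [558.7, 203.5, 276.5]
ee_rot: [180.0, -0.0, 34.9]
ft_force: [0.0, 0.4, -3.4]
opening: 25.0
```

```bash
python3 see.py m wrist
```

```text
26.0 [558.7 203.5 276.5] [180.   -0.   34.9] 24.973913931901485 [ 0.   0.4 -3.4]
```

View pics/m_wrist.png

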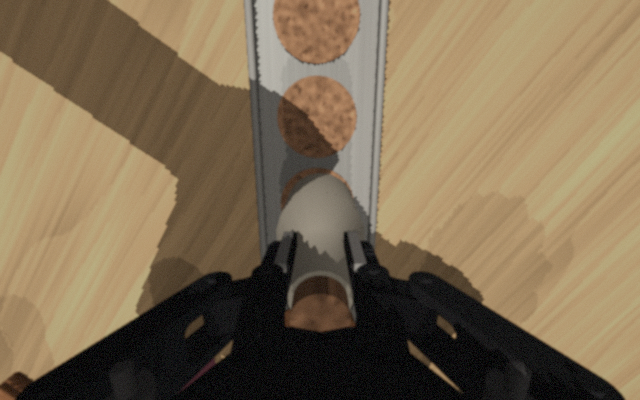

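Bottle held by the neck (3.4 N more load), plumb. Carrying it to y=+35.

Request:
apply_moves([
  [0,0,-1.0,0,0,0],
  [0,0,-2.0,0,0,0],
  [0,0,-2.5,0,0,0],
  [0,0,-2.4,0,0,-3.55],
  [0,0,-1.8,0,0,-6],
  [0,0,-1.1,0,0,-6],
  [0,0,-0.6,0,0,-6],
  [0,0,0,0,0,-6],
  [0,0,0,0,0,-6],
  [0,0,0,0,0,-5],
])

```text
t: 26.88
tcp_pos: [558.5, 203.5, 391.0]
ee_rot: [180.0, -0.0, 73.8]
ft_force: [-0.3, 0.6, -3.6]
opening: 24.8
```

Request:
apply_moves([
  [-1.2,0.35,0,0,0,0],
  [-2.4,0.7,0,0,0,0],
  [-3.4,0.98,0,0,0,0],
  [-3.4,0.98,0,0,0,0],
  [-3.4,0.98,0,0,0,0],
  [-3.4,0.98,0,0,0,0],
  [-3.4,0.98,0,0,0,0],
  [-3.4,0.98,0,0,0,0],
  [-3.4,0.98,0,0,0,0],
  [-3.4,0.98,0,0,0,0],
])

```text
t: 27.72
tcp_pos: [555.6, -119.3, 390.8]
ee_rot: [180.0, 0.0, 73.3]
ft_force: [-0.3, 0.3, -3.1]
opening: 24.6
```

Request:
apply_moves([
  [-3.4,0.98,0,0,0,0],
  [-3.4,0.98,0,0,0,0],
  [-2.9,0.84,0,0,0,0],
  [-1.5,0.43,0,0,0,0],
  [-0.8,0.23,0,0,0,0],
  [0,0,0,0,0,0],
  [0,0,0,0,0,0],
  [0,0,0,0,0,0],
])

```text
t: 28.38
tcp_pos: [555.5, -240.5, 390.4]
ee_rot: [-180.0, -0.0, 73.5]
ft_force: [-0.1, 0.2, -3.4]
opening: 24.6
```

```bash
python3 see.py n wrist scene
```

```text
28.3833 [ 555.5 -240.5  390.4] [-180.    -0.    73.5] 24.605848712608577 [-0.1  0.2 -3.4]
```

View pics/n_wrist.png

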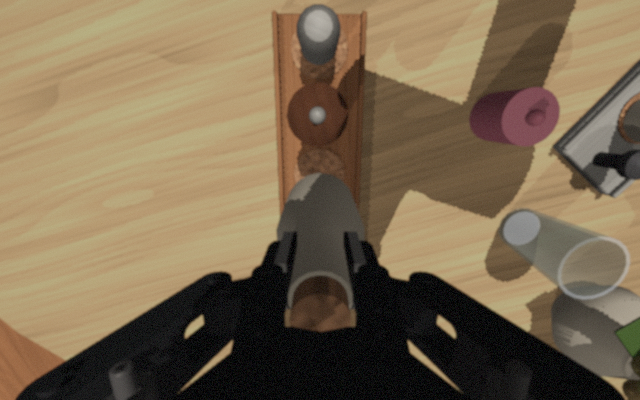

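Mill and shaker stand at (317,115) and (318,35); the bottle is aligned over the caddy. Lowering.

Request:
apply_moves([
  [-0.1,0,1.0,0,0,0],
  [0,0,2.0,0,0,0],
  [0,0,2.5,0,0,0],
  [0,0,2.3,0,0,0],
  [0,0,2.0,0,0,0],
  [0,0,1.2,0,0,0],
  [0,0,0.6,0,0,0],
  [0,0,0.2,0,0,0],
  [0,0,0.1,0,0,0],
  [0,0,0,0,0,0],
])

```text
t: 29.32
tcp_pos: [555.3, -242.8, 271.8]
ee_rot: [179.9, 0.0, 73.5]
ft_force: [-0.4, 0.4, -3.6]
opening: 25.6
```

Request:
apply_moves([
  [0,0,0.1,0,0,0],
  [0,0,0.1,0,0,0],
  [0,0,0.05,0,0,0],
  [0,0,0.05,0,0,0],
  [0,0,0,0,0,0],
  [0,0,0,0,0,0],
])

```text
t: 29.82
tcp_pos: [555.1, -242.9, 268.3]
ee_rot: [180.0, 0.0, 73.5]
ft_force: [-0.6, 1.7, -2.6]
opening: 24.8
```

Request:
apply_moves([
  [0.08,0,0.05,0,0,0],
  [0,0,0.05,0,0,0],
  [0,0,0.05,0,0,0],
  [0,0,0,0,0,0],
  [0,0,0,0,0,0],
])

```text
t: 30.23
tcp_pos: [555.4, -242.1, 266.7]
ee_rot: [-180.0, -0.0, 73.5]
ft_force: [-0.1, 0.7, -3.1]
opening: 24.8
```

Request:
apply_moves([
  [0,0,0.05,0,0,0],
  [0,0,0.05,0,0,0],
  [0,0,0,0,0,0],
  [0,0,0,0,0,0],
])

```text
t: 30.57
tcp_pos: [555.3, -242.1, 266.6]
ee_rot: [179.9, 0.0, 73.5]
ft_force: [-2.1, 1.5, 5.4]
opening: 25.1
```

Firm contact now (−3.1 → +5.4 N). Releasing.

Request:
apply_moves([
  [0,0,0,0,0,0],
  [0,0,0,0,0,0],
  [0,0,0,0,0,0],
  [0,0,0,0,0,0],
  [0,0,0,0,0,0],
  [0,0,0,0,0,0],
  [0,0,-0.5,0,0,0],
  [0,0,-1.5,0,0,0],
  [0,0,-2.5,0,0,0],
  [0,0,-2.5,0,0,0],
], hand=90)

```text
t: 31.4
tcp_pos: [555.3, -242.1, 336.5]
ee_rot: [-179.9, -0.0, 73.5]
ft_force: [0.4, 0.5, 0.5]
opening: 76.8
```

Request:
apply_moves([
  [0,0,-1.5,0,0,0],
  [0,0,-0.5,0,0,0],
  [0,0,0,0,0,0],
], hand=100)

```text
t: 31.65
tcp_pos: [555.3, -242.0, 357.0]
ee_rot: [179.9, 0.0, 73.5]
ft_force: [-0.3, 0.5, -1.0]
opening: 85.5
```

```bash
python3 see.py o wrist; python3 - <<'E'
from obj import *
W=np.load("o_wrist_W.npy").reshape(-1,3)
P=W[(np.hypot(W[:,0]-555,W[:,1]+242)<25)&(W[:,2]>142)&(W[:,2]<156)]
c=np.array(cv2.minEnclosingCircle(P[:,:2].astype(np.float32))[0]); print(len(P),c,cad(c),P[:,2].mean())
E
```

```text
31.65 [ 555.3 -242.   357. ] [179.9   0.   73.5] 85.47554691979501 [-0.3  0.5 -1. ]
913 [ 555.3 -242.5] [ 0.6 34.9] 149.70930866053794
```

View pics/o_wrist.png

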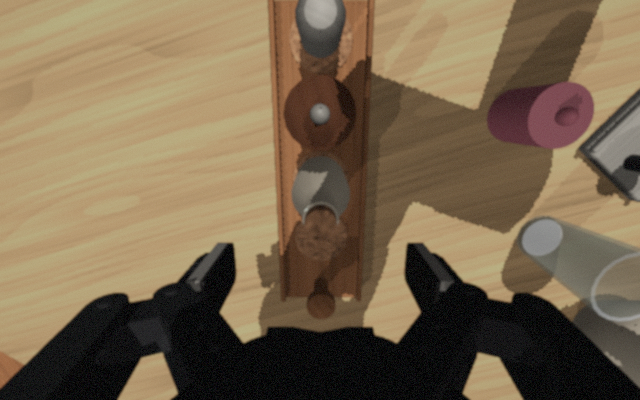

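Bottle centred at (0.6, 34.9). Now the sugar pot.

Request:
apply_moves([
  [0,0,0,0,0,6.42],
  [0,0,0,0,0,6.42],
  [0,0,0,0,0,6.42],
  [0,0,0,0,0,6.42],
  [0,0,0,0,0,6.42],
  [0,0,0,0,0,6.42],
  [2.55,-2.88,0,0,0,0],
  [2.55,-2.88,0,0,0,0],
  [2.55,-2.88,0,0,0,0],
  [2.55,-2.88,0,0,0,0],
])

```text
t: 32.53
tcp_pos: [572.8, -87.8, 354.1]
ee_rot: [-179.9, 0.1, 34.9]
ft_force: [0.7, 0.5, -0.3]
opening: 85.5
```

Request:
apply_moves([
  [2.55,-2.88,0,0,0,0],
  [2.55,-2.88,0,0,0,0],
  [2.55,-2.88,0,0,0,0],
  [2.55,-2.88,0,0,0,0],
  [2.55,-2.88,0,0,0,0],
  [2.55,-2.88,0,0,0,0],
  [0,0,0,0,0,0],
  [0,0,0,0,0,0],
  [0,0,0,0,0,0],
])

```text
t: 33.28
tcp_pos: [599.3, 139.7, 354.4]
ee_rot: [-179.9, 0.1, 35.0]
ft_force: [-0.0, 0.4, 0.1]
opening: 85.3
```

```bash
python3 see.py p wrist; python3 - <<'E'
from obj import *
c,n,_=fitc("p_wrist_W.npy",(598,140),70,100,28,45); print(c,n)
W=np.load("p_wrist_W.npy").reshape(-1,3)
P=W[(np.hypot(W[:,0]-598,W[:,1]-140)<35)&(W[:,2]>40)&(W[:,2]<95)]
d=P[:,:2]-(598.7,140.4); tx=d@(.819,.574); ty=d@(.574,-.819)
print(np.percentile(tx,[.5,99.5]),np.percentile(ty,[.5,99.5]))
E
```

```text
33.2833 [599.3 139.7 354.4] [-179.9    0.1   35. ] 85.28259297844056 [-0.   0.4  0.1]
[598.  140.3] 3215
[-27.2  26. ] [-28.   26.6]
```

View pics/p_wrist.png

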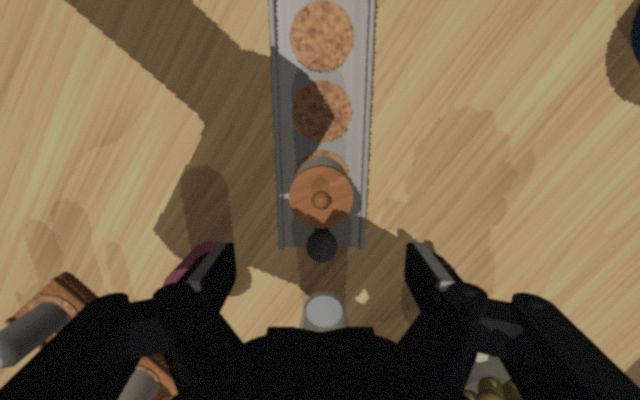

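Request:
apply_moves([
  [-0.05,-0.1,1.5,0,0,0],
  [0,0,3.0,0,0,0],
  [0,0,3.0,0,0,0],
  [0,0,3.0,0,0,0],
  [0,0,2.2,0,0,0],
  [0,0,1.1,0,0,0],
  [0,0,0.5,0,0,0],
  [0,0,0,0,0,0],
  [0,0,0,0,0,0],
])

```text
t: 34.08
tcp_pos: [598.8, 140.1, 213.9]
ee_rot: [179.9, -0.1, 34.9]
ft_force: [0.4, -0.1, 0.4]
opening: 85.4
```

Request:
apply_moves([
  [0,0,0,0,0,0],
  [0,0,0,0,0,0],
  [0,0,0,0,0,0],
  [0,0,0,0,0,0],
  [0,0,0,0,0,0],
  [0,0,0,0,0,0],
  [0,0,0,0,0,0],
], hand=0, squeeze=45)

```text
t: 34.67
tcp_pos: [598.5, 140.6, 214.1]
ee_rot: [179.9, -0.1, 35.0]
ft_force: [-1.4, -0.2, 5.6]
opening: 55.5
```

Request:
apply_moves([
  [0,0,-0.1,0,0,0],
  [0,0,-0.2,0,0,0],
  [0,0,-0.3,0,0,0],
  [0,0,-0.3,0,0,0],
  [0,0,-0.1,0,0,0],
  [0,0,0,0,0,0],
])

```text
t: 35.17
tcp_pos: [598.4, 140.6, 223.0]
ee_rot: [180.0, -0.0, 35.0]
ft_force: [0.2, 0.2, -3.9]
opening: 55.3
```

```bash
python3 see.py q wrist
```

```text
35.1667 [598.4 140.6 223. ] [180.  -0.  35.] 55.31301388723798 [ 0.2  0.2 -3.9]
```

View pics/q_wrist.png

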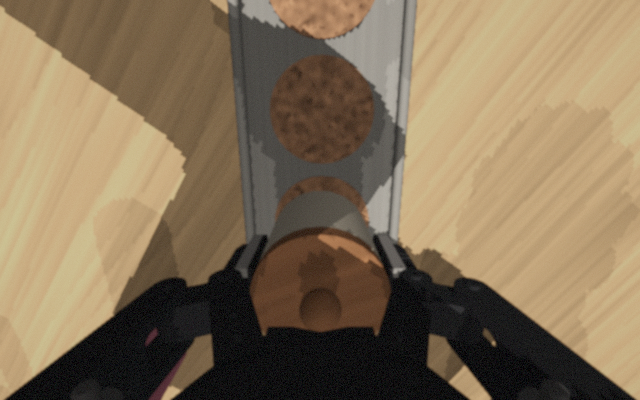

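```bash
python3 - <<'E'
from obj import *
W=np.load("k_top_W.npy")
for u,v in ((325,115),(313,125),(338,120),(325,135),(325,140)): print(u,v,W[v,u])
P=W[105:150,300:350].reshape(-1,3); print(P[P[:,2]>30].min(0),P.max(0))
E
```

```text
325 115 [734.3  -6.5  92.7]
313 125 [708.4  25.1  89.8]
338 120 [752.7 -45.5  -0.3]
325 135 [707.1  -7.9   5.6]
325 140 [671.3  -6.   77. ]
[335.5 -36.9  30.1] [ 799.4   62.6 1200. ]
```

Request:
apply_moves([
  [0,0,-1.0,0,0,0],
  [0,0,-2.0,0,0,0],
  [0,0,-2.5,0,0,0],
  [0,0,-2.5,0,0,-3.45],
  [0,0,-2.0,0,0,-6],
  [0,0,-1.3,0,0,-6],
  [0,0,-0.7,0,0,-6],
  [0,0,0,0,0,-6],
  [0,0,0,0,0,-6],
  [0,0,0,0,0,-5],
])

```text
t: 36.05
tcp_pos: [598.1, 140.6, 343.5]
ee_rot: [180.0, -0.0, 73.7]
ft_force: [0.5, -0.1, -3.8]
opening: 55.5
```

Request:
apply_moves([
  [-1.2,0.44,0,0,0,0],
  [-2.4,0.87,0,0,0,0],
  [-3.3,1.2,0,0,0,0],
  [-3.3,1.2,0,0,0,0],
  [-3.3,1.2,0,0,0,0],
  [-3.3,1.2,0,0,0,0],
  [-3.3,1.2,0,0,0,0],
  [-3.3,1.2,0,0,0,0],
  [-3.3,1.2,0,0,0,0],
  [-3.3,1.2,0,0,0,0],
])

```text
t: 36.88
tcp_pos: [616.7, -180.5, 343.2]
ee_rot: [180.0, 0.0, 73.2]
ft_force: [0.7, -0.3, -3.2]
opening: 55.3
```

Request:
apply_moves([
  [-3.3,1.2,0,0,0,0],
  [-2.5,0.91,0,0,0,0],
  [-1.3,0.47,0,0,0,0],
  [-0.8,0.29,0,0,0,0],
  [0,0,0,0,0,0],
  [0,0,0,0,0,0],
  [0,0,0,0,0,0],
])

```text
t: 37.47
tcp_pos: [622.3, -260.6, 342.9]
ee_rot: [-180.0, -0.0, 73.5]
ft_force: [-0.8, 0.6, -3.9]
opening: 55.2
```

```bash
python3 see.py r wrist
```

```text
37.4667 [ 622.3 -260.6  342.9] [-180.    -0.    73.5] 55.23839795065386 [-0.8  0.6 -3.9]
```

View pics/r_wrist.png

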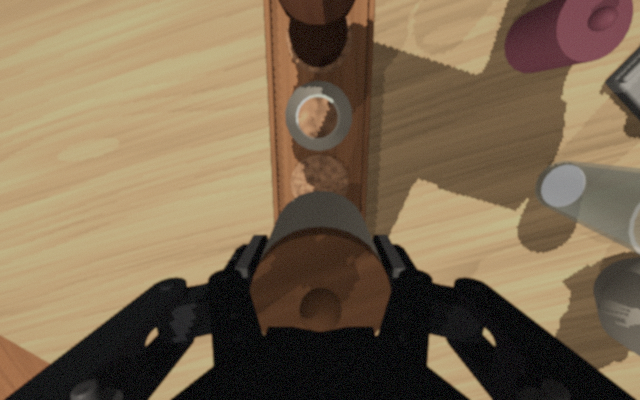

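The camera would come above the bottle when lowering here. As insurance, I'll half-turn the tool so the camera side faces past the knob.

Request:
apply_moves([
  [0,0,0,0,0,3],
  [0,0,0,0,0,6],
  [0,0,0,0,0,7],
  [0,0,0,0,0,7],
  [0,0,0,0,0,7],
  [0,0,0,0,0,7],
  [0,0,0,0,0,7],
  [0,0,0,0,0,7],
  [0,0,0,0,0,7],
  [0,0,0,0,0,7],
])

```text
t: 38.35
tcp_pos: [622.4, -260.6, 343.0]
ee_rot: [-180.0, -0.0, 8.1]
ft_force: [-0.1, -0.2, -3.3]
opening: 55.1
```

Request:
apply_moves([
  [0,0,0,0,0,7],
  [0,0,0,0,0,7],
  [0,0,0,0,0,7],
  [0,0,0,0,0,7],
  [0,0,0,0,0,7],
  [0,0,0,0,0,7],
  [0,0,0,0,0,7],
  [0,0,0,0,0,7],
  [0,0,0,0,0,7],
  [0,0,0,0,0,7],
])

```text
t: 39.18
tcp_pos: [622.4, -260.6, 343.0]
ee_rot: [-180.0, 0.0, -61.9]
ft_force: [-0.3, -0.3, -3.9]
opening: 55.3
```

Request:
apply_moves([
  [0,0,0,0,0,7],
  [0,0,0,0,0,7],
  [0,0,0,0,0,7],
  [0,0,0,0,0,7],
  [0,0,0,0,0,6],
  [0,0,0,0,0,4],
  [0,0,0,0,0,0],
  [0,0,0,0,0,0],
])

```text
t: 39.85
tcp_pos: [622.3, -261.1, 342.9]
ee_rot: [-180.0, 0.0, -99.4]
ft_force: [-0.2, -0.8, -4.8]
opening: 54.8
```

```bash
python3 see.py s wrist scene
```

```text
39.85 [ 622.3 -261.1  342.9] [-180.     0.   -99.4] 54.83880524140591 [-0.2 -0.8 -4.8]
```

View pics/s_wrist.png

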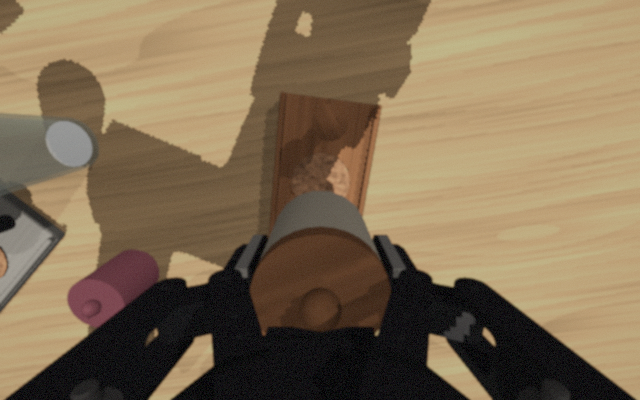

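View pics/s_scene.png

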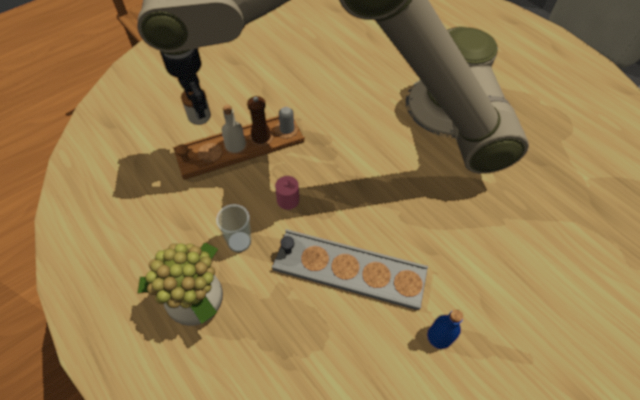

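Seven degrees remain. Turning those and lowering.

Request:
apply_moves([
  [0,0,0,0,0,4],
  [0.05,-0.05,0,0,0,3.1],
  [0,0,1.0,0,0,0],
  [0,0,2.0,0,0,0],
  [0,0,2.5,0,0,0],
  [0,0,2.5,0,0,0],
  [0,0,2.0,0,0,0],
  [0,0,1.2,0,0,0],
  [0,0,0.6,0,0,0],
  [0,0,0.2,0,0,0],
])

```text
t: 40.78
tcp_pos: [622.6, -262.5, 221.8]
ee_rot: [179.9, 0.0, -106.6]
ft_force: [0.7, 0.4, -3.1]
opening: 54.8
```

Request:
apply_moves([
  [0,0,0.1,0,0,0],
  [0,0,0,0,0,0],
  [0,0,0,0,0,0],
])

```text
t: 41.03
tcp_pos: [622.7, -262.7, 222.9]
ee_rot: [-179.9, -0.0, -106.7]
ft_force: [0.8, -0.1, -3.3]
opening: 55.5
```

Request:
apply_moves([
  [0,0,0.2,0,0,0],
  [0,0,0.2,0,0,0],
  [0,0,0.1,0,0,0],
  [0,0,0.1,0,0,0],
  [0,0,0.1,0,0,0],
  [0,0,0,0,0,0],
  [0,0,0,0,0,0],
])

```text
t: 41.62
tcp_pos: [622.6, -262.6, 214.7]
ee_rot: [180.0, 0.0, -106.7]
ft_force: [0.4, -0.2, -3.5]
opening: 54.9
```

Request:
apply_moves([
  [0,0,0.05,0,0,0],
  [0,0,0.05,0,0,0],
  [0,0,0.05,0,0,0],
  [0,0,0,0,0,0],
  [0,0,0,0,0,0],
])

```text
t: 42.03
tcp_pos: [622.6, -262.6, 214.2]
ee_rot: [-179.9, -0.0, -106.7]
ft_force: [-3.0, 1.5, 6.1]
opening: 55.2
```

Contact (+6.1 N). Releasing and lifting away.

Request:
apply_moves([
  [0,0,0,0,0,0],
  [0,0,0,0,0,0],
  [0,0,0,0,0,0],
  [0,0,0,0,0,0],
  [0,0,0,0,0,0],
  [0,0,0,0,0,0],
  [0,0,0,0,0,0],
  [0,0,-0.5,0,0,0],
  [0,0,-1.5,0,0,0],
  [0,0,-2.5,0,0,0],
], hand=100)

```text
t: 42.87
tcp_pos: [622.2, -262.5, 256.7]
ee_rot: [179.7, 0.1, -106.7]
ft_force: [-0.6, -0.2, -1.0]
opening: 85.6
```

Request:
apply_moves([
  [0,0,-3.0,0,0,0],
  [0,0,-3.0,0,0,0],
  [0,0,-3.0,0,0,0],
  [0,0,-3.0,0,0,0],
  [0,0,-2.0,0,0,0],
  [-3.5,0,0,0,0,0],
  [-3.5,0,0,0,0,0],
  [-3.5,0,0,0,0,0],
  [-3.5,0,0,0,0,0],
  [-3.5,0,0,0,0,0],
])

```text
t: 43.7
tcp_pos: [672.9, -93.3, 398.8]
ee_rot: [-180.0, -0.0, -106.7]
ft_force: [1.4, -0.1, 0.7]
opening: 85.4
```

Request:
apply_moves([
  [-3.5,0,0,0,0,0],
  [-3.5,0,0,0,0,0],
  [-3.5,0,0,0,0,0],
  [-3.5,0,0,0,0,0],
  [-3.5,0,0,0,0,0],
  [0,0,0,0,0,0],
  [0,0,0,0,0,0],
  [0,0,0,0,0,0],
])

```text
t: 44.37
tcp_pos: [723.0, 72.3, 398.4]
ee_rot: [-180.0, -0.0, -106.7]
ft_force: [0.4, -0.5, -0.1]
opening: 85.2
```

```bash
python3 see.py z top scene; python3 - <<'E'
from obj import *
for f in ("top","scene"):
    for o,c0,z0,z1,R,rad in (("mill",(488,-222),124,150,23,35),("bottle",(555,-242),90,142,13,25),("sugar",(622,-262),70,95,28,40),("shaker",(418,-201),40,90,20,32)):
        c,n,z=fitc(f"z_{f}_W.npy",c0,z0,z1,R,rad); print(f,o,n,z,cad(c))
E
```

```text
44.3667 [723.   72.3 398.4] [-180.    -0.  -106.7] 85.19444649261908 [ 0.4 -0.5 -0.1]
top mill 271 149.99377047917483 [  0.5 -35.2]
top bottle 99 141.08002639654455 [-1.7 32.3]
top sugar 367 94.6419427974347 [  0.6 103.9]
top shaker 223 89.5295387877884 [  -0.1 -108.7]
scene mill 7 143.53126114506813 [-10.2 -18.5]
scene bottle 0 0 [ 0.3 34.5]
scene sugar 0 0 [  0.4 104.4]
scene shaker 0 0 [   0.  -108.5]
```

View pics/z_top.png

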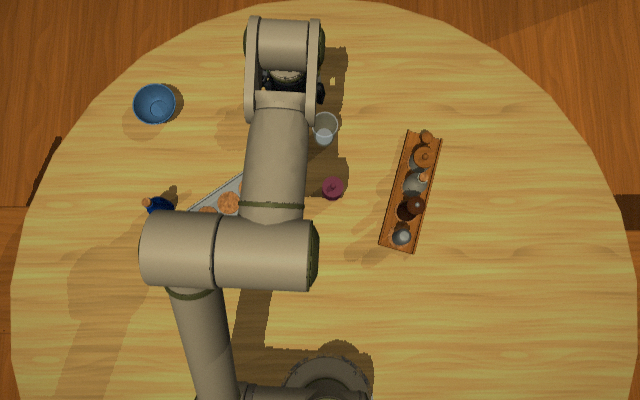

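View pics/z_scene.png

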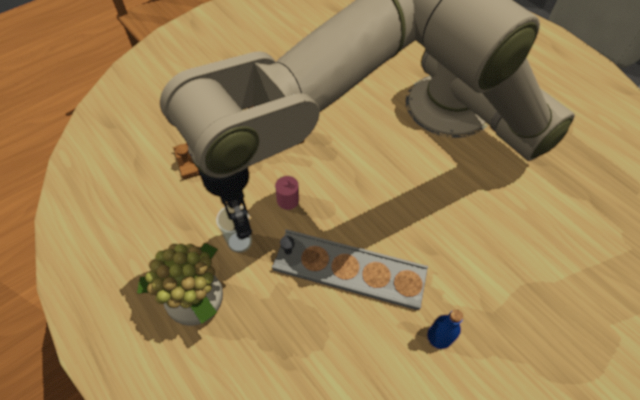

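Top view, from the caddy's knob (426,137): sugar (424,157), bottle (417,180), mill (410,207), shaker (401,237). All stand upright and centred, with the gripper well away. In the scene view the arm hides the caddy. Handing in.

```bash
python3 -c "
from cell import r
print(r.sign_off())"
```

```text
the job is handed in; nothing more can be done
None
```

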